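Slide the board carrier into the sloped test stand and shut the keeper

TASK

Load the circuit board for testing: take the carrier that bears the green circuit board, enter it connector end first into the open end of the track on the sloped test stand, and slide it fully home against the black contact block. Then slide the keeper by its knob all the way across the open end behind the carrier, and let go. Leave the bare spare carrier, mug, screwdriver, mouse and multimeter where they are.

Things in the scene. Friction and masses are not known exactly. Their poses are not given: they have to be found in the camera images.
- carrier: Loose board carrier, 0.28 kg, starts flat on the desk: aluminium plate 130 (its x) x 80 (y) x 6 mm bearing a green circuit board (116 x 48 mm, top 11 mm up) and in the middle a black upright grip rib 60 long (x), 18 thick (y), top 55 mm up. Heights from the underside; origin: centre of the underside, z out of the plate. +x is the connector end. It may change places with the spare.
- carrier_nose (a point): Middle of the carrier's connector end, at underside level, 65 mm from its origin along +x. This end carries a white connector 40 mm wide, 21 mm high; its last 25 mm of plate is narrowed to 70 mm wide and is 4 mm thick (1 to 5 mm above the underside).
- carrier_grip (a point): Point in the grip rib of the carrier, 38 mm above its underside, on its centre: a good place to pinch (18 mm across the carrier's y).
- deck: Aluminium deck of the fixed test stand, tilted 30 degrees to face the robot. Origin: on its surface at the track's centre, 100 mm above the desk; x up the slope, y along the level track from open end to contact block, z out of the deck. Surface: x -55 to 100, y -106 to 95 mm, with a 12 mm high box near its upper edge. Carrier home: its origin at this origin, its +x along the deck's +y, its z along the deck's z.
- track_mouth (a point): Middle of the track's open end on the deck surface, deck y = -66 mm. Track: side walls 84 mm apart with lips over them leaving a 64 mm slot; 8.5 mm high under the lips, lip tops 13.5 mm above the deck. The walls flare out to 94 mm apart over the first 21 mm. The plate's edges go under the lips, so it can only enter here, moving along the deck's +y.
- contact_face (a point): Foot of the face of the black contact block (62 mm wide, 34 mm high) that closes the track, deck y = +65 mm: the carrier's connector end comes to rest here.
- gate (a joint): Keeper slide, m: 0 open (up the slope, clear of the track), 0.05 shut (across the open end). Slides along the deck's -x, stays where left, takes about 3 N. Steel bar 50 mm along deck x, 12 mm wide (deck y -82 to -70 mm), top 14 mm above the deck. It passes behind the carrier only when that is within about 5 mm of home.
- gate_knob (a point): Point inside the keeper's black knob (on the middle of the bar), 38 mm above the deck; at deck x = 70 mm minus the joint value, deck y = -76 mm. The knob measures 24 mm along deck x, 14 mm along deck y, its top 53 mm above the deck.
- spare: Bystander: bare spare carrier without circuit board, aluminium plate 110 x 104 x 6 mm with the same kind of rib (60 x 18 mm, top 55 mm above the underside). Too wide for the track. Origin: centre of its underside.
- mug: Bystander: white mug, 80 mm across, 95 mm high. Origin: centre of its underside.
- screwdriver: Bystander: screwdriver about 180 mm long with a black handle, lying on the desk, near the stand's open end side. Origin: near its middle.
- mouse: Bystander: black computer mouse, 105 x 60 x 32 mm, between robot and stand. Origin: centre of its underside.
- meter: Bystander: grey multimeter, 170 x 85 x 46 mm, to the right of the robot. Origin: centre of its underside.
Things that resemble listed ones, but are neither listed nor needed, are in the scene too. Leave any blue or red look-alike of the carrier alone.

How it is judged (in metres and radians):
On the way, in this order (a step that is already met when the one before it is completed fails the run):
1. the carrier's connector end has entered the track from the open end: at least 16 mm and at most 85 mm past the mouth, under the lips, keeper still open (y of carrier_nose in the frame of deck between -0.05 and 0.02 m and x of carrier_nose in the frame of deck between -0.008 and 0.008 m and z of carrier_nose in the frame of deck between -0.004 and 0.006 m and angle between the z axis of carrier and the z axis of deck, either way round below 0.12 rad and value of joint gate below 0.012 m), for 0.1 s.
2. the carrier is home: connector end within 5 mm of the contact block, with the keeper still open (y of carrier_nose in the frame of deck between 0.06 and 0.068 m and x of carrier_nose in the frame of deck between -0.006 and 0.006 m and x of carrier in the frame of deck between -0.006 and 0.006 m and z of carrier in the frame of deck between -0.003 and 0.005 m and angle between the z axis of carrier and the z axis of deck, either way round below 0.07 rad and value of joint gate below 0.025 m), for 0.2 s.
3. the keeper is shut behind the carrier (at least 42 of its 50 mm) (y of carrier_nose in the frame of deck between 0.06 and 0.068 m and x of carrier_nose in the frame of deck between -0.006 and 0.006 m and x of carrier in the frame of deck between -0.006 and 0.006 m and z of carrier in the frame of deck between -0.003 and 0.005 m and angle between the z axis of carrier and the z axis of deck, either way round below 0.07 rad and value of joint gate above 0.042 m), for 0.2 s.
At the end, for the whole second after the job is handed in: The carrier lies in the track, connector end within 5 mm of the contact block, within 6 mm of the track's centre line and flat on the deck; the keeper is shut (at least 42 of 50 mm); all is at rest; and the spare carrier, mug, screwdriver, mouse and meter are within 30 mm of where they were (all of step 3 and linear speed of carrier below 0.01 m/s and distance of each of spare, mug, screwdriver, mouse, meter from where it was at the start of the episode below 0.03 m); the robot touches nothing.
It fails at once if the mug is tipped over (angle between mug's own z axis and vertical above 0.6 rad).
It fails at once if the spare carrier, mug, screwdriver, mouse or meter is moved by more than 40 mm (distance of any of spare, mug, screwdriver, mouse, meter from where it was at the start of the episode above 0.04 m).
It also fails if it takes over 58 s, if anything falls off the work surface, if the arm or the gripper's body presses on something with over 40 N, if the wrist force passes 120 N, or if a joint passes its speed limit or range.

ROBOT

A 6-joint arm with a two-finger parallel gripper is mounted at the origin on the work surface. World frame = base frame: x ahead of the robot, y to its left, z up, the work surface at z = 0. Lengths are in m, angles in degrees, forces in N, time in s.
With the tool pointing down it reaches from about 0.4 to 0.825 m from the base axis. Payload 7 kg.
Tool frame: the origin (TCP) lies between the finger pads; the fingertips stand 8 mm ahead of it and the grasp point (between the pads) lies 11 mm behind it; z points along the fingers, x is the direction in which the jaws open and shut, and the axes are right-handed (so a half turn about z gives the same grasp; the last joint's range is limited). The gripper opens to 88 mm and grips with 3 to 60 N. Pads are 19 mm wide; open, the fingers measure 130 mm over their backs; the gripper's body (78 mm by 193 mm) begins 47 mm behind the grasp point.
Start: joints at [79.876, 20.546, 0.682, 0, -70.136, -16.507], TCP at [0.303, 0.603, 0.208] pointing down, gripper open.
Joint ranges: [-176.03, 176.03], [-82.01, 121.73], [-58.28, 71.71], [-173.87, 95.51], [-174.79, -0.11], [-173.66, 173.66]. Speed limits (degrees/s): [136.94, 136.94, 172.46, 180, 180, 180].

INTERFACE

Orientations are given as a 3x3 rotation matrix whose columns are the frame's x, y, z axes.
In Python, from rig import bot, eyes gives the robot as it stands. The module is installed in compiled form; this text tells all that it offers.
- The arm moves only by the tool send_rows, never from a script. Its argument "series" is a list of rows, each a list of 5 numbers: the closure in counts, from 0 (fully open) to 255 (shut), then the shift along the world's x, y, z in m, then the turn about the world's z in rad. In form: [[hand, x, y, z, twist], ...]. A call has exactly 8 rows; each row shifts and turns the commanded pose from where the row before left it; what a row does not reach is not made up. A row lasts 1/10 s, in which the tool goes at most 50 mm and 8.59 degrees, less where a joint would pass 70% of its speed; a pose out of reach is approached as far as the arm can. A call with a gripper value outside its range is refused whole. The fingers move at their own pace and stop on an object; "newtons" is the grip in N (left out, the last holds). Time passes only in rows, so rows that do not move let the fingers close, or fill a call up. It gives the time, the measured TCP pose, the force and the opening at its end, in the units of the state.
- bot.get_state(): the state, without advancing time (a new reading comes with each control period).
- eyes.capture(name): name is "scene" or "top" or "wrist"; returns a dict with "pixels" (400x640x3 uint8, blue, green, red), "z_map" (400x640 float32, m along the optical axis (not along the pixel's ray), 0 where there is no reading), "K" (3x3 intrinsics, pixels), "distortion" ([k1, k2, p1, p2, k3] as OpenCV has them; the pictures are not rectified), "world_to_cam" (4x4, takes a point from world to camera coordinates). Camera axes: x right, y down, z forward; pixel columns grow to the right and rows downward; lengths in m; the calibration is good to about 2 mm. A picture is of the moment at which its call begins.
- bot.hand_in(): hands the job in, once; it reports no verdict.
Trained networks look in the newest picture that a camera, given by its name, has taken for a name from the list of things; names that differ only in an ending like _2 or _b are one class to them, and where a whole thing is asked for, a point or a joint stands for the part that bears it (a point fixed in the world has none). Each returns a list of dicts, best first, with "conf" (0 to 1); they miss things now and then, are a little off and sometimes report something else, mostly with a low value. They report only what shows in the picture. A call takes as long as a camera call. They do not tell look-alikes from the thing itself.
- eyes.look_for(camera, target): "at" ([x, y, z] in m, in the coordinates of the camera as it stood for that picture, good to about 4 mm: the middle of the surface that is visible of it).
- eyes.cut_out(camera, target): "pixels" (400x640 bool, what is visible of it).
The state is a dict: "time": time; "q": joint angles; "joint_vel": joint speeds; "tau": joint torques, N m; "eef_pos": TCP position; "eef_rot": TCP orientation; "force": force on the tool from outside, world axes, zero at the start; "wrist_torque": the same for the moment, N m; "finger_gap": finger opening in m.
Only numpy, scipy, OpenCV 4.12 (cv2) and the standard library are available. Lean on these libraries where they do the work, as an engineer would, in place of code of your own. Each camera call takes 0.05 s, during which the arm holds its last target. There are 200 camera calls.

## Working session

There is one attempt and no reset: what is moved stays moved. The work goes in short steps, Python scripts to look and compute and a tool call to move; the robot and the scene stay as the last step left them, time stands still between calls to the robot, and variables do not carry over. Pictures are saved under pics/ and viewed, about 8 in all and at most 12, crops included, and the job is handed in when it is done.

Besides the shell and the picture viewer there is one more tool, called after "Call:" by a JSON object that holds its "fn" and its "kwargs". send_rows: Moves the arm, as the interface text tells. Its arguments: {"type":"object","properties":{"series":{"type":"array","items":{"type":"array","items":{"type":"number"}}},"newtons":{"type":"number"}},"required":["series"]}

```bash
mkdir -p pics; cat > h.py <<'E'
import numpy as np, cv2
from rig import bot, eyes
def cap(n): return eyes.capture(n)
def c2w(c,p):
    T=np.linalg.inv(c["world_to_cam"]); return T[:3,:3]@np.asarray(p)+T[:3,3]
def pix(c,P):
    T=c["world_to_cam"]; r,_=cv2.Rodrigues(T[:3,:3])
    return cv2.projectPoints(np.atleast_2d(np.array(P,float)),r,T[:3,3],c["K"],np.array(c["distortion"]))[0][:,0]
def cloud(c,mask):
    v,u=np.nonzero(mask&(c["z_map"]>0)); z=c["z_map"][v,u]
    n=cv2.undistortPoints(np.stack([u,v],1).astype(float)[:,None],c["K"],np.array(c["distortion"]))[:,0]
    p=np.c_[n*z[:,None],z]; T=np.linalg.inv(c["world_to_cam"]); return p@T[:3,:3].T+T[:3,3]
E
python3 - <<'E'
from h import *
for n in ["scene","top"]:
    c=cap(n); cv2.imwrite(f"pics/{n}0.png",c["pixels"])
    print(n,np.round(np.linalg.inv(c["world_to_cam"]),3).tolist())
    for t in ["carrier","deck","gate_knob","spare","mug","screwdriver","mouse","meter"]:
        for d in eyes.look_for(n,t)[:4]:
            w=c2w(c,d["at"]); print(t,round(d["conf"],2),w.round(3),pix(c,w)[0].round())
print(bot.get_state())
E
```

```text
scene [[0.185, 0.814, -0.551, 1.255], [0.983, -0.147, 0.114, -0.16], [0.012, -0.562, -0.827, 1.242], [0.0, 0.0, 0.0, 1.0]]
carrier 0.96 [0.368 0.005 0.012] [314. 173.]
carrier 0.76 [ 0.768 -0.356  0.009] [215. 303.]
carrier 0.6 [ 0.436 -0.178  0.005] [263. 199.]
deck 0.59 [0.621 0.115 0.133] [367. 212.]
gate_knob 0.68 [0.353 0.159 0.03 ] [357. 160.]
gate_knob 0.62 [0.629 0.031 0.166] [339. 213.]
spare 0.94 [ 0.584 -0.347  0.007] [214. 246.]
mug 0.57 [0.397 0.366 0.057] [420. 157.]
screwdriver 0.76 [ 0.665 -0.114  0.022] [292. 256.]
mouse 0.7 [0.352 0.159 0.03 ] [357. 160.]
meter 0.75 [ 0.289 -0.342  0.038] [209. 165.]
top [[0.002, -0.976, 0.219, 0.248], [-1.0, -0.002, 0.003, -0.001], [-0.003, -0.219, -0.976, 1.303], [0.0, 0.0, 0.0, 1.0]]
carrier 0.77 [ 0.752 -0.353  0.01 ] [445. 129.]
carrier 0.65 [ 0.418 -0.178  0.008] [388. 246.]
carrier 0.64 [0.61  0.116 0.126] [276. 164.]
deck 0.94 [0.605 0.117 0.125] [275. 166.]
gate_knob 0.58 [0.62  0.042 0.175] [304. 154.]
spare 0.88 [ 0.58  -0.342  0.005] [444. 188.]
mug 0.95 [0.392 0.376 0.043] [178. 253.]
screwdriver 0.59 [ 0.656 -0.116  0.
[... 268 characters left out ...]
01,  8.07751968e-04,
       -7.01347196e+01, -1.65061801e+01]), 'joint_vel': array([ 0.01278629, -0.0088035 , -0.00070812, -0.01976099, -0.02018863,
        0.21965527]), 'tau': array([-2.72271091e-04, -5.82356751e+01,  2.93305850e+01,  7.00211897e+00,
        1.26938536e-02, -2.40549673e-05]), 'eef_pos': array([0.3025738 , 0.60336545, 0.2078638 ]), 'eef_rot': array([[-4.48223410e-01, -8.93921570e-01,  1.50674087e-05],
       [-8.93921570e-01,  4.48223411e-01,  8.95334304e-06],
       [-1.47571518e-05, -9.45598373e-06, -1.00000000e+00]]), 'force': array([ 0.64543862,  0.23842822, -0.15069083]), 'wrist_torque': array([ 0.04972892, -0.03010676, -0.03529118]), 'finger_gap': 0.08739928842623723}
```

```bash
python3 - <<'E'
import cv2,numpy as np
a=cv2.imread("pics/scene0.png");b=cv2.imread("pics/top0.png")
cv2.imwrite("pics/both.png",np.vstack([cv2.resize(a[80:380,120:520],(800,600))]))
cv2.imwrite("pics/top1.png",cv2.resize(b[80:340,130:530],(800,520)))
E
```

```text
(no output)
```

View pics/both.png

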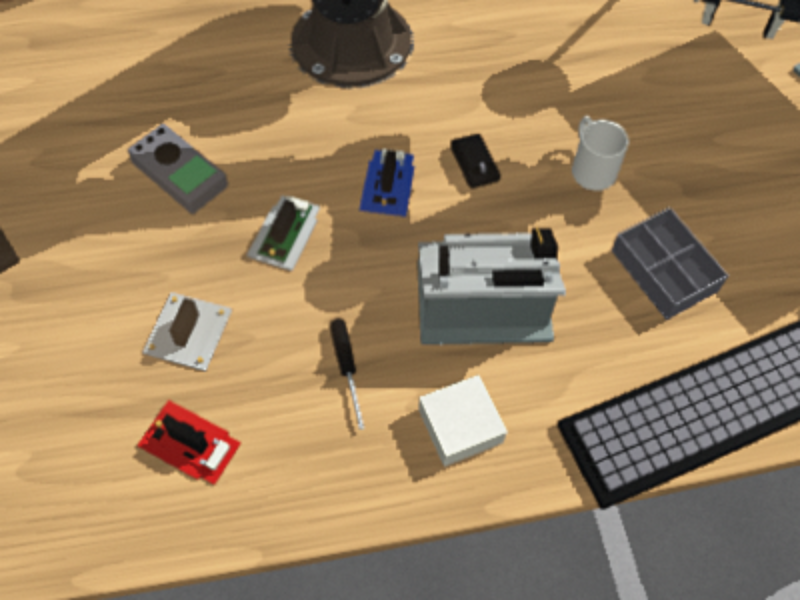

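View pics/top1.png

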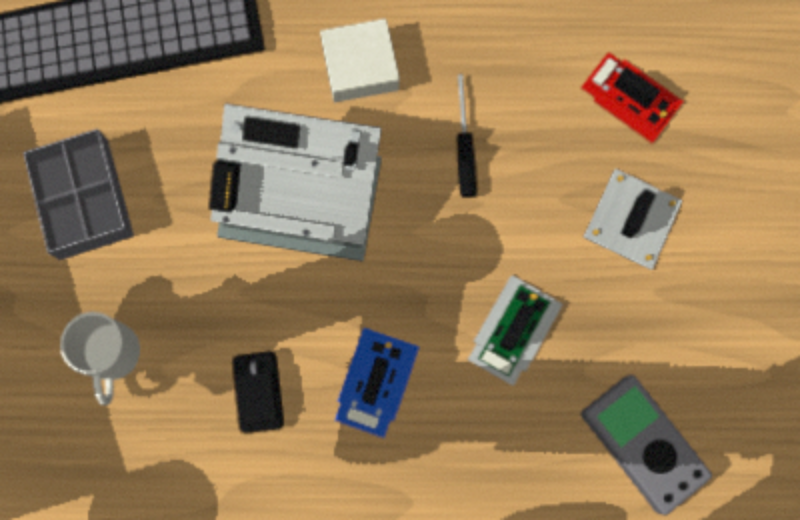

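Candidates for the carrier in the top view, in full-image pixels: blue at (318,271), red at (446,128), and green on aluminium with a white connector at (387,244). Only the last one fits the description. The bare plate at (446,190) is the spare. Next I'll measure and enlarge the green one.

```bash
python3 - <<'E'
from h import *
for n in ["top","scene"]:
    c=cap(n)
    for d in eyes.cut_out(n,"carrier"):
        m=d["pixels"]; P=cloud(c,m); v,u=np.nonzero(m)
        print(n,"carrier",round(d["conf"],2),u.mean().round(),v.mean().round(),P.mean(0).round(3),len(P))
        if np.hypot(*(P.mean(0)[:2]-[.42,-.178]))<.05:
            lo=P[(P[:,2]<.016)&(P[:,2]>.002)]; hi=P[P[:,2]>.046]
            print("plate",cv2.minAreaRect((lo[:,:2]*1000).astype(np.float32)),np.median(lo[:,2]))
            print("rib",cv2.minAreaRect((hi[:,:2]*1000).astype(np.float32)),hi.mean(0),len(hi))
    for d in eyes.cut_out(n,"deck")[:1]:
        P=cloud(c,d["pixels"]); q=P[(P[:,2]>.06)]
        for i in range(8):
            A=np.c_[q[:,:2],np.ones(len(q))]; w=np.linalg.lstsq(A,q[:,2],rcond=None)[0]
            r=P[:,2]-np.c_[P[:,:2],np.ones(len(P))]@w; q=P[abs(r)<(.02 if i<3 else .005)]
        print(n,"deck",d["conf"],len(P),len(q),"plane",w,"tilt",np.degrees(np.arctan(np.hypot(*w[:2]))),"updir",np.degrees(np.arctan2(w[1],w[0])))
        lo=q
        np.save(f"deck_{n}.npy",P)
        print(cv2.minAreaRect((q[:,:2]*1000).astype(np.float32)))
    if n=="top": cv2.imwrite("pics/c0.png",np.hstack([cv2.resize(c["pixels"][215:275,350:425],(400,320),interpolation=2),cv2.resize(c["pixels"][125:215,225:337],(400,320),interpolation=2)]))
E
```

```text
top carrier 0.86 318.0 271.0 [0.351 0.01  0.014] 1409
top carrier 0.75 446.0 128.0 [ 0.752 -0.353  0.017] 1130
top carrier 0.66 387.0 245.0 [ 0.42  -0.175  0.014] 1406
plate ((420.9172058105469, -176.67987060546875), (80.21451568603516, 134.19972229003906), 59.29716873168945) 0.007927697055123195
rib ((420.63665771484375, -176.82334899902344), (18.15824317932129, 60.61738967895508), 59.446903228759766) [ 0.4201558  -0.17625125  0.05380628] 162
top deck 0.92 4728 2649 plane [ 0.56571949 -0.08085889 -0.22193574] tilt 29.746622863106477 updir -8.134252753263498
((608.30078125, 113.64012908935547), (202.2761688232422, 135.5251007080078), 80.68859100341797)
scene carrier 0.78 313.0 171.0 [0.361 0.006 0.014] 744
scene carrier 0.72 214.0 301.0 [ 0.765 -0.356  0.015] 1166
scene carrier 0.65 262.0 197.0 [ 0.432 -0.18   0.015] 823
plate ((423.5675048828125, -178.97412109375), (82.7210922241211, 132.12030029296875), 58.60227966308594) 0.006968163892505652
rib ((423.61297607421875, -179.35403442382812), (18.798389434814453, 60.09757995605469), 59.88054275512695) [ 0.42446377 -0.17820387  0.05283663] 96
scene deck 0.63 2128 900 plane [ 0.55078904 -0.02234028 -0.21690838] tilt 28.865396011534003 updir -2.3226720003035344
((609.4194946289062, 111.13137817382812), (200.77052307128906, 141.76222229003906), 80.73003387451172)
```

View pics/c0.png

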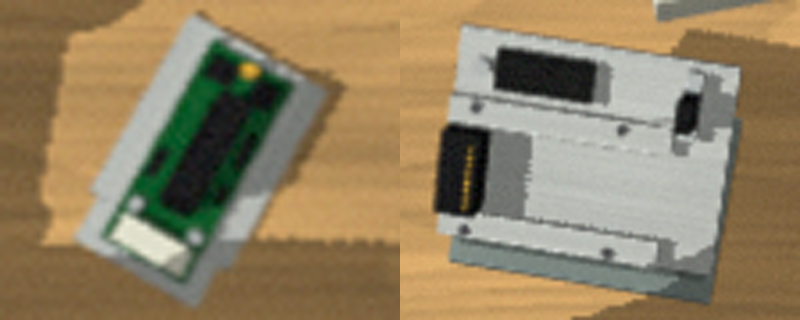

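Crop: the green board sits on an aluminium plate, with its white connector at lower left. The measured sizes (80 × 133 mm plate, 18 × 60 mm rib) fit. On the stand, the mouth is at the right, the contact block at the left and the keeper at upper right (open). Next I'll move above the deck for a close look with the wrist camera.

Call:
{"fn": "send_rows", "kwargs": {"series": [[0,0.012,-0.032,0.012,-0.1],[0,0.012,-0.032,0.012,-0.1],[0,0.012,-0.032,0.012,-0.1],[0,0.012,-0.032,0.012,-0.1],[0,0.012,-0.032,0.012,-0.1],[0,0.012,-0.032,0.012,-0.1],[0,0.012,-0.032,0.012,-0.1],[0,0.012,-0.032,0.012,-0.1]]}}

```text
time: 2.0
eef_pos: [0.3988, 0.346, 0.3046]
eef_rot: [[-0.955, -0.298, 0.0], [-0.298, 0.955, 0.001], [-0.0, 0.0, -1.0]]
force: [0.7, -0.0, -0.4]
finger_gap: 0.0876
```

Call:
{"fn": "send_rows", "kwargs": {"series": [[0,0.012,-0.032,0.012,-0.1],[0,0.012,-0.032,0.012,-0.1],[0,0.012,-0.032,0.012,-0.1],[0,0.012,-0.032,0.012,-0.1],[0,0.012,-0.032,0.012,-0.1],[0,0.012,-0.032,0.012,-0.1],[0,0.012,-0.032,0.012,-0.1],[0,0.012,-0.032,0.012,-0.14]]}}

```text
time: 2.8
eef_pos: [0.4947, 0.0899, 0.4007]
eef_rot: [[-0.859, 0.513, 0.001], [0.513, 0.859, 0.0], [-0.0, 0.001, -1.0]]
force: [0.5, 0.7, -0.2]
finger_gap: 0.0873
```

```bash
python3 - <<'E'
from h import *
s=bot.get_state(); print(s["time"],s["eef_pos"],s["eef_rot"][:,0],s["q"])
c=cap("wrist"); cv2.imwrite("pics/w1.png",c["pixels"]); T=np.linalg.inv(c["world_to_cam"]); print(T.round(3).tolist())
print(pix(c,[[.605,.115,.1],[.42,-.177,.04],[.62,.04,.17]]))
E
```

```text
2.8 [0.49471846 0.0899194  0.4006987 ] [-8.58612639e-01  5.12624822e-01 -3.56612287e-04] [ 3.27245148e+01  8.51283094e-02 -2.80525367e-01 -3.45077353e-04
 -8.95877583e+01 -6.35633337e+01]
[[-0.858, 0.493, 0.142, 0.456], [0.513, 0.825, 0.236, 0.026], [-0.0, 0.276, -0.961, 0.578], [0.0, 0.0, 0.0, 1.0]]
[[275.09446621 208.69191437]
 [277.42137803  -6.90058184]
 [229.99788231 185.95684355]]
```

View pics/w1.png

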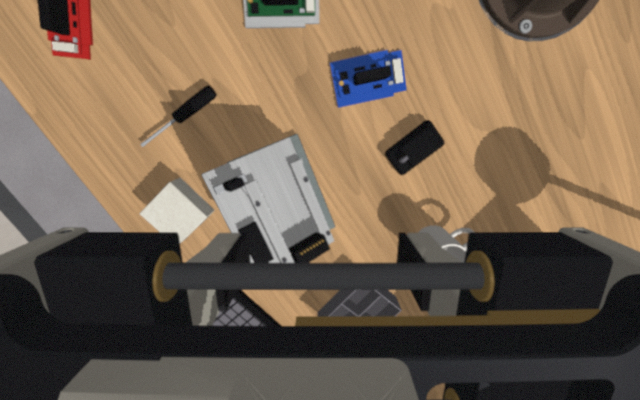

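The wrist view shows the stand: keeper knob at (233,183), contact block at (313,247), track between. I'll rectify it into the deck frame and compare with the given dimensions.

```bash
cat > deck.py <<'E'
from h import *
def R(yaw):  # deck axes; yaw = world angle of deck y
    a=np.radians(yaw); y=np.array([np.cos(a),np.sin(a),0]); u=np.array([np.sin(a),-np.cos(a),0]); t=np.radians(30)
    x=u*np.cos(t)+np.array([0,0,np.sin(t)]); return np.c_[x,y,np.cross(x,y)]
def ortho(c,o,yaw,z=0,s=.5e-3):  # image of deck plane at height z: rows from x=+.11 down, cols y -.12...+.11
    X,Y=np.meshgrid(np.arange(.11,-.08,-s),np.arange(-.12,.11,s),indexing="ij")
    P=o+np.stack([X,Y,np.full_like(X,z)],-1)@R(yaw).T
    m=pix(c,P.reshape(-1,3)).reshape(X.shape+(2,)).astype(np.float32)
    return cv2.remap(c["pixels"],m[...,0],m[...,1],1), m
E
python3 - <<'E'
from deck import *
o=None
for n in ["wrist","top","scene"]:
    c=cap(n); ok=c["z_map"]>0
    P=cloud(c,ok); P=P[(abs(P[:,0]-.6)<.13)&(abs(P[:,1]-.115)<.13)&(P[:,2]>.05)]
    # ransac-like: plane w/ fixed tilt; find yaw and offset by lsq on densest layer
    q=P
    for i in range(30):
        w=np.linalg.lstsq(np.c_[q[:,:2],np.ones(len(q))],q[:,2],rcond=None)[0] if i else np.array([.57,-.09,.1-.57*.59+.09*.115])
        r=P[:,2]-np.c_[P[:,:2],np.ones(len(P))]@w
        if i==0: h,e=np.histogram(r,np.arange(-.03,.03,.002)); w[2]+=e[h.argmax()]+.001; r=P[:,2]-np.c_[P[:,:2],np.ones(len(P))]@w
        q=P[abs(r)<.004]
    print(n,len(P),len(q),w,np.degrees(np.arctan(np.hypot(*w[:2]))),np.degrees(np.arctan2(w[1],w[0]))+90)
    rc=cv2.minAreaRect((q[:,:2]*1000).astype(np.float32)); print(rc)
    np.savez(f"cl_{n}.npz",P=P,w=w)
    s=q@R(81); print("deck-dir extents x",np.percentile(s[:,0],[.5,99.5]),"y",np.percentile(s[:,1],[.5,99.5]),"n",np.median(s[:,2]))
E
```

```text
wrist 64070 6098 [ 0.56682303 -0.09379569 -0.21958073] 29.87870713311258 80.60405907329876
((603.1051025390625, 104.5428237915039), (181.9596710205078, 136.15188598632812), 80.45099639892578)
deck-dir extents x [0.48190984 0.63389542] y [0.10702811 0.27825814] n -0.1922079665591318
top 9201 1313 [ 0.56529998 -0.09268482 -0.22095413] 29.80614103903046 80.68880697557516
((605.4132690429688, 99.02278900146484), (172.2954864501953, 136.21871948242188), 80.63819122314453)
deck-dir extents x [0.48257425 0.63485407] y [0.1066463  0.27683161] n -0.193946660374687
scene 7572 1011 [ 0.5778154  -0.08565603 -0.22997005] 30.290472586352628 81.56781547810705
((607.8060302734375, 111.62364196777344), (201.2479705810547, 139.67469787597656), 80.6961441040039)
deck-dir extents x [0.48145105 0.63924497] y [0.10539299 0.30422793] n -0.19481186776998263
```

```bash
python3 - <<'E'
from deck import *
yaw=80.6; Rm=R(yaw); out=[]
for n in ["wrist","top"]:
    d=np.load(f"cl_{n}.npz"); P,w=d["P"],d["w"]
    S=P@Rm; nn=np.median(S[abs(P[:,2]-np.c_[P[:,:2],np.ones(len(P))]@w)<.004][:,2])
    q=S[abs(S[:,2]-nn)<.004]
    print(n,nn,np.percentile(q,[.3,99.7],axis=0)[:,:2].tolist())
    # lips: layer 13.5
    L=S[abs(S[:,2]-nn-.0135)<.003]; print("lip x hist");h,e=np.histogram(L[:,0],np.arange(.47,.65,.004));print([(round(a,3),b) for a,b in zip(e,h) if b>0])
    B=S[(abs(S[:,2]-nn-.034)<.003)]; print("z34",len(B),np.percentile(B[:,:2],[3,50,97],axis=0).round(4).tolist())
    K=S[(S[:,2]-nn>.049)&(S[:,2]-nn<.056)]; print("knobtop",len(K),np.percentile(K[:,:2],[3,50,97],axis=0).round(4).tolist() if len(K) else 0)
o=Rm@np.array([.536,.2105,0]); 
print(o)
E
```

```text
wrist -0.19157728053021708 [[0.4802457188938514, 0.11088294138560963], [0.6332165062485214, 0.28593650119997044]]
lip x hist
[(np.float64(0.478), np.int64(45)), (np.float64(0.482), np.int64(178)), (np.float64(0.486), np.int64(187)), (np.float64(0.49), np.int64(187)), (np.float64(0.494), np.int64(169)), (np.float64(0.498), np.int64(158)), (np.float64(0.502), np.int64(3)), (np.float64(0.506), np.int64(2)), (np.float64(0.51), np.int64(2)), (np.float64(0.514), np.int64(2)), (np.float64(0.518), np.int64(3)), (np.float64(0.522), np.int64(3)), (np.float64(0.526), np.int64(3)), (np.float64(0.53), np.int64(2)), (np.float64(0.534), np.int64(2)), (np.float64(0.538), np.int64(3)), (np.float64(0.542), np.int64(2)), (np.float64(0.546), np.int64(3)), (np.float64(0.55), np.int64(3)), (np.float64(0.554), np.int64(3)), (np.float64(0.558), np.int64(3)), (np.float64(0.562), np.int64(61)), (np.float64(0.566), np.int64(212)), (np.float64(0.57), np.int64(214)), (np.float64(0.574), np.int64(207)), (np.float64(0.578), np.int64(229)), (np.float64(0.582), np.int64(188)), (np.float64(0.586), np.int64(5)), (np.f
[... 740 characters left out ...]
at64(0.498), np.int64(29)), (np.float64(0.502), np.int64(17)), (np.float64(0.522), np.int64(2)), (np.float64(0.534), np.int64(1)), (np.float64(0.566), np.int64(13)), (np.float64(0.57), np.int64(16)), (np.float64(0.574), np.int64(15)), (np.float64(0.578), np.int64(17)), (np.float64(0.582), np.int64(15)), (np.float64(0.586), np.int64(7)), (np.float64(0.59), np.int64(1)), (np.float64(0.61), np.int64(1)), (np.float64(0.614), np.int64(4)), (np.float64(0.618), np.int64(3)), (np.float64(0.622), np.int64(4)), (np.float64(0.626), np.int64(1))]
z34 82 [[0.5267, 0.136], [0.5477, 0.3026], [0.6124, 0.311]]
knobtop 46 [[0.5943, 0.1342], [0.6053, 0.1404], [0.616, 0.1464]]
[0.49233667 0.13185922 0.268     ]
```

Call:
{"fn": "send_rows", "kwargs": {"series": [[0,-0.009,-0.0335,-0.025,0.0],[0,-0.009,-0.0335,-0.025,0.0],[0,-0.009,-0.0335,-0.025,0.0],[0,-0.009,-0.0335,-0.025,0.0],[0,-0.009,-0.0335,-0.025,0.0],[0,-0.009,-0.0335,-0.025,0.0],[0,-0.009,-0.0335,-0.025,0.0],[0,-0.009,-0.0335,-0.025,0.0]]}}

```text
time: 3.8
eef_pos: [0.4219, -0.1769, 0.1988]
eef_rot: [[-0.862, 0.506, 0.0], [0.506, 0.862, 0.0], [-0.0, 0.0, -1.0]]
force: [0.6, -0.7, 0.2]
finger_gap: 0.0877
```

```bash
python3 - <<'E'
from h import *
s=bot.get_state(); print(s["eef_pos"],np.degrees(np.arctan2(s["eef_rot"][1,0],s["eef_rot"][0,0])),s["q"],s["finger_gap"])
c=cap("wrist"); cv2.imwrite("pics/w2.png",c["pixels"])
P=cloud(c,c["z_map"]>0); P=P[np.hypot(P[:,0]-.42,P[:,1]+.178)<.09]
hi=P[(P[:,2]>.049)&(P[:,2]<.062)&(np.hypot(P[:,0]-.42,P[:,1]+.178)<.045)]
print("rib",cv2.minAreaRect((hi[:,:2]*1000).astype(np.float32)),len(hi),hi.mean(0))
lo=P[(P[:,2]>.0035)&(P[:,2]<.025)]; print("plate",cv2.minAreaRect((lo[:,:2]*1000).astype(np.float32)))
E
```

```text
[ 0.42193273 -0.1768794   0.19879829] 149.5711800149777 [ 2.02873061e+00 -5.86172353e-02 -2.62768674e+01 -1.52597833e-02
 -6.37614016e+01 -3.24508046e+01] 0.08774752737213096
rib ((418.5300598144531, -176.7366180419922), (18.47770118713379, 59.197731018066406), 59.5980339050293) 863 [ 0.4182805  -0.17737606  0.05496294]
plate ((414.21142578125, -185.55984497070312), (100.6312484741211, 129.05267333984375), 60.015602111816406)
```

View pics/w2.png

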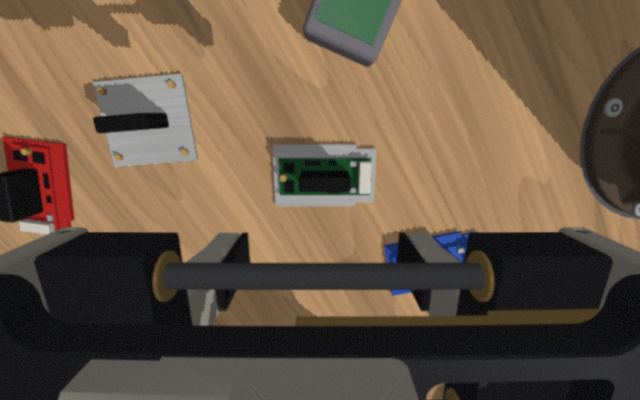

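The view shows the green carrier at (325,177), its connector to the right (tool +x), so the jaws line up with the rib. I'll descend partly open and grip across the rib's 60 mm length, so the carrier can pivot about the jaw axis to the 30° slope.

Call:
{"fn": "send_rows", "kwargs": {"series": [[45,-0.001,-0.0005,-0.0206,0],[45,-0.0005,0,-0.0206,0],[45,0,0,-0.0206,0],[45,0,0,-0.0206,0],[45,0,0,-0.0206,0],[45,0,0,-0.0206,0],[45,0,0,-0.0206,0],[45,0,0,-0.0206,0]], "newtons": 25}}

```text
time: 4.65
eef_pos: [0.4211, -0.1762, 0.0341]
eef_rot: [[-0.862, 0.507, -0.0], [0.507, 0.862, 0.0], [0.0, 0.0, -1.0]]
force: [-0.1, -0.1, -0.4]
finger_gap: 0.0722
```

Call:
{"fn": "send_rows", "kwargs": {"series": [[45,0,0,0,0],[45,0,0,0,0],[120,0,0,0,0],[120,0,0,0,0],[120,0,0,0,0],[120,0,0,0,0],[120,0,0,0,0],[120,0,0,0,0]], "newtons": 25}}

```text
time: 5.45
eef_pos: [0.4217, -0.1772, 0.0366]
eef_rot: [[-0.861, 0.509, 0.002], [0.509, 0.861, -0.0], [-0.002, 0.001, -1.0]]
force: [-3.7, 1.4, 12.3]
finger_gap: 0.0465
```

```bash
python3 - <<'E'
from h import *
s=bot.get_state(); print(s["eef_pos"],s["finger_gap"],s["force"])
a=cap("scene")["pixels"];b=cap("wrist")["pixels"]
cv2.imwrite("pics/g1.png",np.hstack([cv2.resize(a[140:240,210:310],(400,400),interpolation=2),cv2.resize(b[120:320,220:420],(400,400))]))
E
```

```text
[ 0.42170852 -0.17718798  0.03655911] 0.04649241661082049 [-3.74453611  1.44480315 12.28234737]
```

View pics/g1.png

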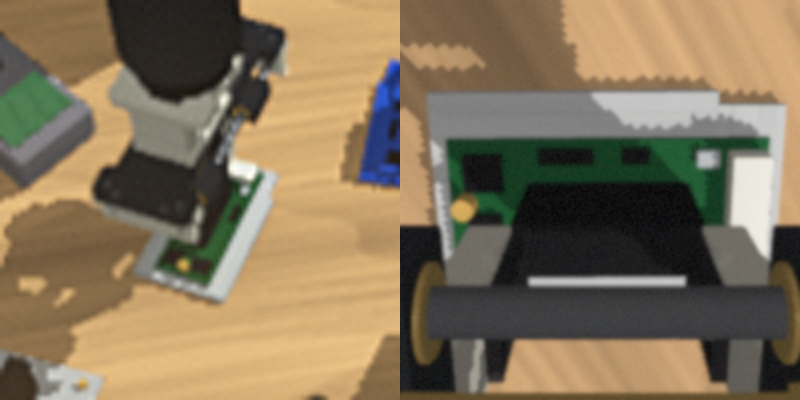

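The crop shows the rib between the fingers, but the reported gap (46 mm) is below 60 mm and there is an upward force: the pads are tilting because they sit too high on the rib. I'll reopen, go slightly lower and close gently.

Call:
{"fn": "send_rows", "kwargs": {"series": [[45,0,0,0,0],[45,0,0,0,0],[45,0,0,0,0],[45,0,0,-0.002,0],[45,0,0,-0.002,0],[45,0,0,0,0],[45,0,0,0,0],[45,0,0,0,0]], "newtons": 12}}

```text
time: 6.35
eef_pos: [0.4279, -0.1792, 0.0363]
eef_rot: [[-0.863, 0.505, 0.012], [0.505, 0.863, -0.004], [-0.012, 0.002, -1.0]]
force: [2.3, -11.3, 35.2]
finger_gap: 0.0721
```

Call:
{"fn": "send_rows", "kwargs": {"series": [[84,0,0,0,0],[84,0,0,0,0],[84,0,0,0,0],[84,0,0,0,0],[84,0,0,0,0],[84,0,0,0,0],[84,0,0,0,0],[84,0,0,0,0]]}}

```text
time: 7.15
eef_pos: [0.4235, -0.1773, 0.0357]
eef_rot: [[-0.862, 0.507, 0.005], [0.507, 0.862, -0.001], [-0.005, 0.002, -1.0]]
force: [-9.9, 9.3, 54.3]
finger_gap: 0.0591
```

Call:
{"fn": "send_rows", "kwargs": {"series": [[120,0,0,0,0],[120,0,0,0,0],[120,0,0,0,0],[120,0,0,0,0],[120,0,0,0,0],[120,0,0,0,0],[120,0,0,0,0],[120,0,0,0,0]]}}

```text
time: 7.95
eef_pos: [0.4227, -0.1769, 0.0356]
eef_rot: [[-0.862, 0.508, 0.004], [0.508, 0.862, -0.001], [-0.003, 0.001, -1.0]]
force: [-13.4, 12.7, 57.3]
finger_gap: 0.0567
```

Call:
{"fn": "send_rows", "kwargs": {"series": [[45,0,0,0.004,0],[20,0,0,0.006,0],[10,0,0,0.02,0],[0,0,0,0.026,0],[0,0,0,0.028,0],[0,0,0,0.028,0],[0,0,0,0.028,0],[0,0,0,0.028,0]], "newtons": 25}}

```text
time: 8.75
eef_pos: [0.4205, -0.1771, 0.2003]
eef_rot: [[-0.861, 0.509, -0.0], [0.509, 0.861, 0.0], [0.0, 0.0, -1.0]]
force: [0.6, 1.2, 0.2]
finger_gap: 0.0878
```

```bash
cat > car.py <<'E'
from h import *
def car(n,ctr,r=.05):
    c=cap(n); P=cloud(c,c["z_map"]>0); P=P[np.hypot(P[:,0]-ctr[0],P[:,1]-ctr[1])<.1]
    hi=P[(P[:,2]>.049)&(P[:,2]<.062)&(np.hypot(P[:,0]-ctr[0],P[:,1]-ctr[1])<r)]
    if len(hi)>10: print(n,"rib",cv2.minAreaRect((hi[:,:2]*1000).astype(np.float32)),len(hi),hi.mean(0).round(4),"z",np.percentile(hi[:,2],[1,50,99]).round(4))
    return c,P
E
python3 - <<'E'
from car import *
s=bot.get_state(); print(s["eef_pos"],s["eef_rot"][:,0],s["force"],s["finger_gap"])
c,P=car("wrist",(.42,-.177)); car("top",(.42,-.177)); cv2.imwrite("pics/w3.png",c["pixels"])
# profile along carrier x axis, central strip |y|<8 : height vs x ; and board strips
a=np.radians(149.6); ex=np.array([np.cos(a),np.sin(a)]); ey=np.array([-ex[1],ex[0]])
hi=P[P[:,2]>.049]; 
ctr=np.array([.4205,-.1772]); x=(P[:,:2]-ctr)@ex*1e3; y=(P[:,:2]-ctr)@ey*1e3
for lo in range(-68,70,4):
    m=(x>=lo)&(x<lo+4)&(abs(y)<40)
    if m.sum()>3:
        print(lo,[ (round(float(np.median(P[m&(y>=b)&(y<b+8),2]))*1e3,1) if (m&(y>=b)&(y<b+8)).sum()>2 else None) for b in range(-40,40,8)])
print(c["K"][0,0])
E
```

```text
[ 0.420504   -0.17713201  0.20030682] [-8.60639537e-01  5.09214561e-01  3.44021498e-04] [0.59334408 1.2115444  0.24393108] 0.08776223032956061
wrist rib ((419.2378845214844, -177.64805603027344), (17.461410522460938, 59.36920928955078), 59.66241455078125) 831 [ 0.4187 -0.1779  0.0551] z [0.0505 0.0553 0.0572]
top rib ((435.3076477050781, -186.83505249023438), (14.165173530578613, 25.416887283325195), 62.07072448730469) 52 [ 0.4347 -0.1866  0.054 ] z [0.0497 0.0538 0.0598]
-68 [0.9, 0.4, 0.6, 0.7, 0.6, 0.2, 328.2, 328.0, 323.6, 310.4]
-64 [6.2, 6.1, 6.6, 7.1, 6.4, 6.9, 328.2, 328.0, 321.7, 308.0]
-60 [6.8, 6.7, 7.2, 6.6, 7.3, 6.8, 248.5, 328.1, 321.4, 308.2]
-56 [6.8, 6.6, 11.7, 11.7, 11.8, 12.2, 243.6, 327.4, 321.5, 308.1]
-52 [7.0, 6.8, 12.3, 12.1, 19.3, 19.4, 241.8, 309.4, 323.3, 308.3]
-48 [6.7, 7.0, 12.6, 266.2, 271.0, 281.4, 288.3, 303.8, 323.6, 301.9]
-44 [6.6, 6.7, 12.5, 252.9, 258.7, 232.5, 237.1, 333.2, 327.8, 299.4]
-40 [6.6, 6.6, 11.8, 12.7, 12.0, 12.0, 14.3, 333.3, 327.6, 299.7]
-36 [6.5, 6.8, 11.3, 11.4, 11.8, 11.8, 11.7, 331.8, 327.5, 299.6]
-32 [7.0, 6.2, 11.4, None, N
[... 1009 characters left out ...]
8.9]
32 [6.7, 6.9, 13.2, 11.4, 11.7, 11.7, 11.4, 328.1, 321.4, 298.4]
36 [6.5, 6.6, 12.9, 12.4, 11.5, 11.6, 12.1, 328.1, 321.6, 299.1]
40 [5.1, 5.7, 12.0, 12.0, 11.5, 11.1, 11.9, 328.1, 321.4, 152.8]
44 [1.0, 293.3, 297.0, 261.6, 263.4, 235.2, 240.4, 327.6, 319.0, 300.3]
48 [2.2, 289.7, 298.4, 304.4, 279.1, 277.9, 285.1, 311.1, 317.8, 304.0]
52 [1.7, 5.4, 21.0, 309.2, 309.4, 21.5, 243.4, 327.7, 321.2, 308.0]
56 [0.9, 5.7, 11.1, 309.1, 309.5, 21.3, 243.7, 327.9, 321.3, 308.3]
60 [1.5, 5.6, 5.5, 309.3, 309.4, 5.1, 251.2, 327.8, 320.8, 307.7]
64 [0.7, 1.0, 1.4, 309.3, 309.3, 320.2, 325.4, 328.0, 322.6, 308.0]
68 [0.8, 0.4, 0.6, 309.2, 309.4, 319.2, 328.2, 328.1, 322.1, 319.5]
292.08830340802376
```

Call:
{"fn": "send_rows", "kwargs": {"series": [[80,0,0,0,0],[80,0,0,0,0],[80,0,0,0,0],[80,0,0,0,0],[80,0,0,0,0],[80,0,0,0,0],[80,0,0,0,0],[80,0,0,0,0]]}}

```text
time: 9.65
eef_pos: [0.4211, -0.1771, 0.199]
eef_rot: [[-0.861, 0.509, -0.0], [0.509, 0.861, 0.0], [0.0, -0.0, -1.0]]
force: [-0.6, -0.8, 0.7]
finger_gap: 0.06
```

```bash
python3 - <<'E'
from h import *
s=bot.get_state(); t=s["eef_pos"]; print(t,s["finger_gap"])
c=cap("scene"); P=cloud(c,c["z_map"]>0); P=P[(np.hypot(P[:,0]-t[0],P[:,1]-t[1])<.08)&(P[:,2]>.09)]
p=(P-t)@s["eef_rot"]*1e3
p=p[p[:,2]>-60]
for lo in range(-60,30,4):
    m=(p[:,2]>=lo)&(p[:,2]<lo+4)
    if m.sum(): print(lo,m.sum(),np.sort(p[m,0]).round()[[0,-1]],p[m,1].min().round(),p[m,1].max().round(), sorted(set((p[m,0]//6*6).astype(int))))
b=cap("wrist")
cv2.imwrite("pics/f1.png",np.hstack([cv2.resize(c["pixels"][110:230,210:330],(400,400),interpolation=2),cv2.resize(b["pixels"][150:350,170:470],(400,267))[:,:].copy() if 0 else cv2.resize(b["pixels"][130:330,220:420],(400,400))]))
E
```

```text
[ 0.42109111 -0.17712385  0.1990349 ] 0.06004409951274065
-60 2 [30. 30.] 1.0 4.0 [np.int64(24), np.int64(30)]
-56 3 [28. 30.] -2.0 1.0 [np.int64(24), np.int64(30)]
-52 3 [28. 33.] -2.0 12.0 [np.int64(24), np.int64(30)]
-48 4 [27. 42.] -6.0 10.0 [np.int64(24), np.int64(36), np.int64(42)]
-44 3 [33. 36.] -8.0 9.0 [np.int64(30)]
-40 7 [-34.  42.] -4.0 10.0 [np.int64(-36), np.int64(24), np.int64(30), np.int64(36)]
-36 8 [-36.  42.] -12.0 11.0 [np.int64(-42), np.int64(24), np.int64(30), np.int64(36), np.int64(42)]
-32 7 [-31.  39.] -11.0 10.0 [np.int64(-36), np.int64(24), np.int64(30), np.int64(36)]
-28 3 [-39.  30.] 5.0 10.0 [np.int64(-42), np.int64(24)]
-24 5 [28. 40.] 4.0 9.0 [np.int64(24), np.int64(30), np.int64(36)]
-20 3 [27. 32.] -0.0 6.0 [np.int64(24), np.int64(30)]
```

View pics/f1.png

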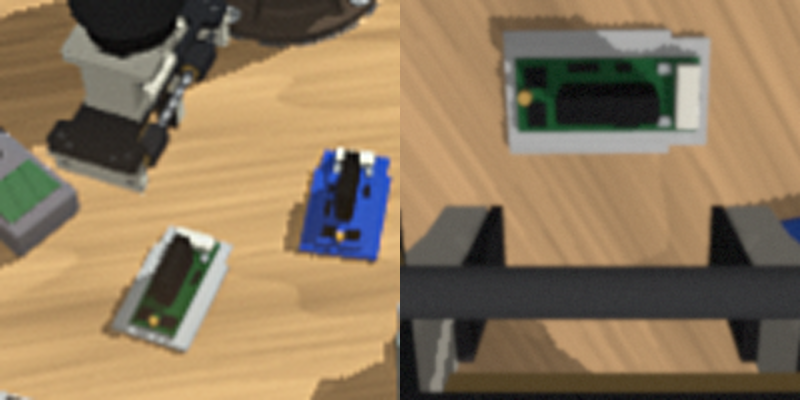

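The view shows parallel finger faces and the carrier still undisturbed on the desk. I'll get the finger tip geometry from the wrist camera's depth.

```bash
python3 - <<'E'
from h import *
s=bot.get_state(); t=s["eef_pos"]
c=cap("wrist"); P=cloud(c,c["z_map"]>0); p=(P-t)@s["eef_rot"]*1e3
p=p[(abs(p[:,0])<90)&(abs(p[:,1])<60)&(p[:,2]<60)&(p[:,2]>-70)]
for lo in range(-68,60,4):
    m=(p[:,2]>=lo)&(p[:,2]<lo+4)
    if m.sum(): print(lo,m.sum(),"L",p[m&(p[:,0]<0)][:,:2].min(0).round() if (m&(p[:,0]<0)).any() else 0,p[m&(p[:,0]<0)][:,:2].max(0).round() if (m&(p[:,0]<0)).any() else 0,"R",p[m&(p[:,0]>0)][:,:2].min(0).round() if (m&(p[:,0]>0)).any() else 0,p[m&(p[:,0]>0)][:,:2].max(0).round() if (m&(p[:,0]>0)).any() else 0)
E
```

```text
-68 489 L [-34.  -2.] [-29.  11.] R [31. -3.] [35. 11.]
-64 75 L [-30.  -0.] [-29.  10.] R [31.  0.] [35. 11.]
-60 195 L [-45. -12.] [-29.   9.] R [ 30. -12.] [47. 10.]
-56 331 L [-46. -12.] [-29.   9.] R [ 31. -12.] [48.  9.]
-52 287 L [-47. -12.] [-29.   9.] R [ 30. -12.] [49. 10.]
-48 231 L [-46. -12.] [-29.  -5.] R [ 31. -13.] [47. -5.]
-44 305 L [-45. -12.] [-29.  -3.] R [ 31. -12.] [47. -3.]
-40 293 L [-45. -12.] [-29.  -1.] R [ 31. -12.] [46. -0.]
-36 252 L [-45. -12.] [-29.   1.] R [ 31. -12.] [47.  1.]
-32 241 L [-45. -12.] [-29.   4.] R [ 31. -12.] [46.  4.]
-28 217 L [-45. -12.] [-29.   5.] R [ 31. -12.] [47.  6.]
-24 100 L [-33. -11.] [-29.   8.] R [ 31. -11.] [34.  7.]
-20 23 L [-32. -10.] [-29.   8.] R [ 31. -10.] [34.  9.]
```

Both the cameras and the contact evidence agree: the fingertips are about 18 mm behind the reported TCP (not 8 mm ahead), so I only pinched the top few mm of the rib and slipped. I'll descend further so the tips are about 21 mm above the desk.

Call:
{"fn": "send_rows", "kwargs": {"series": [[45,-0.001,0,-0.0245,0],[45,-0.0005,0,-0.0245,0],[45,0,0,-0.0245,0],[45,0,0,-0.0245,0],[45,0,0,-0.0245,0],[45,0,0,-0.0245,0],[45,0,0,-0.0245,0],[45,0,0,-0.0245,0]], "newtons": 25}}

```text
time: 10.6
eef_pos: [0.4198, -0.1772, 0.0023]
eef_rot: [[-0.861, 0.509, 0.001], [0.509, 0.861, -0.0], [-0.001, 0.0, -1.0]]
force: [0.2, 0.5, 3.0]
finger_gap: 0.0719
```

Call:
{"fn": "send_rows", "kwargs": {"series": [[45,0,0,0,0],[90,0,0,0,0],[90,0,0,0,0],[90,0,0,0,0],[90,0,0,0,0],[90,0,0,0,0],[90,0,0,0,0],[90,0,0,0,0]], "newtons": 25}}

```text
time: 11.4
eef_pos: [0.4196, -0.1771, 0.0031]
eef_rot: [[-0.861, 0.509, 0.0], [0.509, 0.861, 0.0], [-0.0, 0.0, -1.0]]
force: [-0.0, -1.2, -1.5]
finger_gap: 0.0603
```

Gap 60.3 mm: the rib is firmly held. Lift, and go above the open end while turning −69°.

Call:
{"fn": "send_rows", "kwargs": {"series": [[90,0,0,0.01,0],[90,0,0,0.02,0],[90,0,0,0.03,-0.075],[90,0,0,0.03,-0.075],[90,0,0,0.03,-0.075],[90,0,0,0.03,-0.075],[90,0,0,0.03,-0.075],[90,0,0,0.02,-0.075]], "newtons": 25}}

```text
time: 12.2
eef_pos: [0.4195, -0.1773, 0.2059]
eef_rot: [[-0.551, 0.834, 0.002], [0.834, 0.551, -0.0], [-0.001, 0.002, -1.0]]
force: [-0.5, 0.2, -2.8]
finger_gap: 0.0598
```

Call:
{"fn": "send_rows", "kwargs": {"series": [[90,0.0174,0.0206,0,-0.094],[90,0.0174,0.0206,0,-0.094],[90,0.0174,0.0206,0,-0.094],[90,0.0174,0.0206,0,-0.094],[90,0.0174,0.0206,0,-0.094],[90,0.0174,0.0206,0,-0.094],[90,0.0174,0.0206,0,-0.094],[90,0.0174,0.0206,0,-0.094]]}}

```text
time: 13.0
eef_pos: [0.5586, -0.0115, 0.2035]
eef_rot: [[0.168, 0.986, -0.001], [0.986, -0.168, 0.0], [-0.0, -0.001, -1.0]]
force: [0.5, -0.0, -2.0]
finger_gap: 0.0601
```

```bash
cat > chk.py <<'E'
from deck import *
O=np.array([.5868,.1218,.1]); YAW=80.6
def tcp():
    s=bot.get_state(); a=np.degrees(np.arctan2(s["eef_rot"][1,0],s["eef_rot"][0,0]))
    d=s["eef_pos"]-O; yw=np.radians(YAW)
    print("t",round(s["time"],2),"tcp",s["eef_pos"].round(4),"yaw",a.round(2),"u,yd,z mm",(1e3*np.array([d@[np.sin(yw),-np.cos(yw),0],d@[np.cos(yw),np.sin(yw),0],d[2]])).round(1),"F",s["force"].round(1),"gap",round(s["finger_gap"],4)); return s
def plate(n,s,save=None):
    "plate plane from white/aluminium + board points around hand; tool-frame mm"
    c=cap(n); 
    if save: cv2.imwrite(save,c["pixels"])
    P=cloud(c,c["z_map"]>0); return c,(P-s["eef_pos"])@s["eef_rot"]*1e3,P
E
python3 - <<'E'
from chk import *
s=tcp(); c,p,P=plate("wrist",s,"pics/w4.png")
m=(abs(p[:,0])<64)&(p[:,1]>-45)&(p[:,1]<30)&(p[:,2]>-15)&(p[:,2]<20)
q=p[m]; 
for a in range(-44,30,6):
    k=(q[:,1]>=a)&(q[:,1]<a+6); print(a,k.sum(),np.percentile(q[k,2],[5,50,95]).round(1) if k.sum() else 0, q[k,0].min().round() if k.sum() else 0,q[k,0].max().round() if k.sum() else 0)
E
```

```text
t 13.0 tcp [ 0.5586 -0.0115  0.2035] yaw 80.31 u,yd,z mm [  -6.  -136.1  103.5] F [ 0.5 -0.  -2. ] gap 0.0601
-44 972 [-4.5 -3.4  1.4] -64.0 40.0
-38 1869 [-4.6 -3.4 -2. ] -64.0 64.0
-32 1942 [-4.6 -3.5 -2.1] -64.0 64.0
-26 2478 [-10.9  -8.1  -2.6] -64.0 64.0
-20 1644 [-12.   -9.2  -3.5] -64.0 64.0
-14 1738 [-13.7  -8.8  -6.5] -64.0 64.0
-8 335 [-12.1  -8.4  -2.7] -64.0 64.0
-2 87 [-8.4 -3.4 -2. ] -64.0 64.0
4 60 [-4.3 -3.4 -1.7] -64.0 64.0
10 1 [-3.1 -3.1 -3.1] 64.0 64.0
16 0 0 0 0
22 0 0 0 0
28 0 0 0 0
```

The carrier hangs flat, with its underside 3 mm below the TCP as intended. Next I'll lower it until the uphill edge touches the deck, then pivot it on the slope by moving down and back.

Call:
{"fn": "send_rows", "kwargs": {"series": [[90,0,0,-0.01,0.005],[90,0,0,-0.01,0],[90,0,0,-0.01,0],[90,0,0,-0.01,0],[90,0,0,-0.01,0],[90,0,0,-0.01,0],[90,0,0,-0.01,0],[90,0,0,-0.0075,0]]}}

```text
time: 13.85
eef_pos: [0.5576, -0.0133, 0.1252]
eef_rot: [[0.16, 0.987, -0.0], [0.987, -0.16, 0.0], [-0.0, -0.0, -1.0]]
force: [-4.0, -1.1, 16.2]
finger_gap: 0.0606
```

Call:
{"fn": "send_rows", "kwargs": {"series": [[90,0,0,-0.003,0],[90,-0.002,0.0003,-0.002,0],[90,-0.003,0.0005,-0.003,0],[90,-0.003,0.0005,-0.003,0],[90,-0.003,0.0005,-0.004,0],[90,-0.0025,0.0004,-0.0045,0],[90,-0.0025,0.0004,-0.0045,0],[90,-0.002,0.0003,-0.004,0]]}}

```text
time: 14.65
eef_pos: [0.5513, -0.0103, 0.1092]
eef_rot: [[0.156, 0.988, 0.024], [0.988, -0.156, 0.0], [0.004, 0.024, -1.0]]
force: [-2.9, -6.5, 42.1]
finger_gap: 0.0604
```

```bash
cat >> chk.py <<'E'
def tilt(s):
    c,p,P=plate("wrist",s)
    m=(abs(p[:,0])<60)&(p[:,1]>-60)&(p[:,1]<20)&(p[:,2]>-30)&(p[:,2]<35)
    # plate+board strips clear of the rib: use points with |x|<28 (board z 11, plate z 6) in tool y-z
    q=p[m&(abs(p[:,0])<40)]
    best=None
    for th in np.arange(-5,40,.5):
        t=np.radians(th); n=q[:,2]*np.cos(t)-q[:,1]*np.sin(t)*-1
        h,e=np.histogram(n,np.arange(-40,60,1.)); k=h.max()
        if best is None or k>best[0]: best=(k,th,e[h.argmax()])
    print("tilt fit (count, deg, normal dist mm)",best,len(q)); return c,p
E
python3 - <<'E'
from chk import *
s=tcp(); c,p=tilt(s); cv2.imwrite("pics/w5.png",c["pixels"])
a=cap("scene")["pixels"]
cv2.imwrite("pics/t1.png",np.hstack([cv2.resize(a[140:270,260:390],(400,400),interpolation=2),cv2.resize(c["pixels"][60:320,190:450],(400,400))]))
E
```

```text
t 14.65 tcp [ 0.5513 -0.0103  0.1092] yaw 81.05 u,yd,z mm [ -13.4 -136.2    9.2] F [-2.9 -6.5 42.1] gap 0.0604
tilt fit (count, deg, normal dist mm) (np.int64(364), np.float64(37.0), np.float64(7.0)) 1187
```

View pics/t1.png

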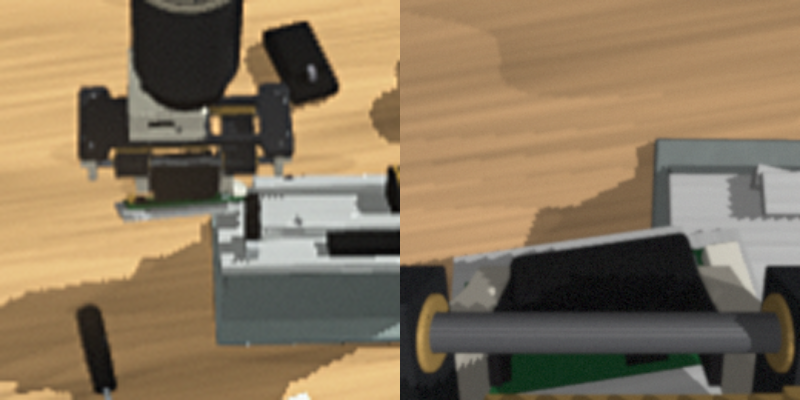

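The carrier has pivoted against the deck, but the load is 42 N. I'll lift off a bit and measure its actual tilt.

Call:
{"fn": "send_rows", "kwargs": {"series": [[90,-0.001,0,0.003,0],[90,-0.001,0,0.003,0],[90,-0.001,0,0.004,0],[90,-0.001,0,0.004,0],[90,-0.001,0,0.004,0],[90,-0.001,0,0.004,0],[90,0,0,0.004,0],[90,0,0,0,0]], "newtons": 35}}

```text
time: 15.55
eef_pos: [0.5352, -0.0093, 0.1242]
eef_rot: [[0.159, 0.987, 0.001], [0.987, -0.159, 0.0], [0.0, 0.001, -1.0]]
force: [0.2, 0.2, -2.5]
finger_gap: 0.0607
```

```bash
cat >> chk.py <<'E'
def ransac(p,tol=1.2,it=400,seed=0):
    rg=np.random.default_rng(seed); best=(0,)
    for _ in range(it):
        a=p[rg.choice(len(p),3,False)]; n=np.cross(a[1]-a[0],a[2]-a[0]); l=np.linalg.norm(n)
        if l<50: continue
        n/=l; k=abs((p-a[0])@n)<tol
        if k.sum()>best[0]: best=(k.sum(),k)
    q=p[best[1]]; m=q.mean(0); n=np.linalg.svd(q-m)[2][2]; n*=-np.sign(n[2]); return n,m,q
def board(s,n="wrist",save=None):
    c=cap(n); 
    if save: cv2.imwrite(save,c["pixels"])
    b,g,r=[c["pixels"][...,i].astype(int) for i in range(3)]
    green=(g>r*1.4)&(g>b*1.25)&(g>30)
    P=cloud(c,green); p=(P-s["eef_pos"])@s["eef_rot"]*1e3
    p=p[(abs(p[:,0])<75)&(abs(p[:,1])<75)&(abs(p[:,2])<70)]
    if len(p)<40: print("few green",len(p)); return c
    nn,m,q=ransac(p)
    # in tool frame: x = carrier x; tilt about x, pitch about y
    print(n,"green",len(p),len(q),"roll(deg, want 30)",np.degrees(np.arctan2(-nn[1],-nn[2])).round(1),"pitch",np.degrees(np.arctan2(nn[0],-nn[2])).round(1),"dist TCP->board plane",((m)@nn).round(1),"ext x",q[:,0].min().round(),q[:,0].max().round())
    return c
E
python3 - <<'E'
from chk import *
s=tcp(); board(s,save="pics/w6.png"); board(s,"scene"); board(s,"top")
E
```

```text
t 15.55 tcp [ 0.5352 -0.0093  0.1242] yaw 80.83 u,yd,z mm [ -29.5 -137.8   24.2] F [ 0.2  0.2 -2.5] gap 0.0607
wrist green 1781 1636 roll(deg, want 30) 47.3 pitch -3.6 dist TCP->board plane 2.2 ext x -59.0 41.0
few green 5
few green 0
```

The carrier is rolled 47° (wanted 30°) and pitched nose up 3.6°. I'll press along the deck normal with a lighter grip, so the downhill edge flattens it back.

Call:
{"fn": "send_rows", "kwargs": {"series": [[90,0.001,0,-0.0036,-0.004],[90,0.001,0,-0.0036,0],[90,0.001,0,-0.0036,0],[90,0.001,0,-0.0036,0],[90,0.001,-0.0005,-0.0036,0],[90,0.001,-0.0005,-0.0036,0],[90,0.0007,-0.0002,-0.0036,0],[90,0.0007,0,-0.0036,0]], "newtons": 14}}

```text
time: 16.5
eef_pos: [0.5449, -0.0112, 0.0977]
eef_rot: [[0.162, 0.987, 0.005], [0.987, -0.162, -0.001], [-0.0, 0.005, -1.0]]
force: [-1.4, -3.8, 17.5]
finger_gap: 0.0603
```

```bash
python3 - <<'E'
from chk import *
s=tcp(); board(s,save="pics/w7.png")
E
```

```text
t 16.5 tcp [ 0.5449 -0.0112  0.0977] yaw 80.69 u,yd,z mm [ -19.6 -138.1   -2.3] F [-1.4 -3.8 17.5] gap 0.0603
wrist green 1745 1497 roll(deg, want 30) 36.9 pitch -3.1 dist TCP->board plane 5.6 ext x -58.0 44.0
```

Call:
{"fn": "send_rows", "kwargs": {"series": [[90,0.0005,0,-0.001,0],[90,0.0005,0,-0.001,0],[90,0.0005,0,-0.001,0],[90,0.0005,0,-0.001,0],[90,0,0,0,0],[90,0,0,0,0],[90,0,0,0,0],[90,0,0,0,0]], "newtons": 9}}

```text
time: 17.35
eef_pos: [0.5461, -0.0114, 0.0933]
eef_rot: [[0.162, 0.987, 0.004], [0.987, -0.162, -0.001], [-0.0, 0.004, -1.0]]
force: [-2.0, -4.7, 13.5]
finger_gap: 0.0605
```

```bash
python3 - <<'E'
from chk import *
s=tcp(); c=board(s,save="pics/w8.png")
# nose/plate corners in deck frame from wrist cloud: list plate near nose; aluminium plane
P=cloud(c,c["z_map"]>0); D=(P-O)@R(YAW)*1e3
D=D[(abs(D[:,0])<60)&(D[:,1]>-215)&(D[:,1]<-60)&(D[:,2]>-15)&(D[:,2]<40)]
for y in range(-205,-60,12):
    k=(D[:,1]>=y)&(D[:,1]<y+12); print(y,[(a,round(float(np.median(D[k&(D[:,0]>=a)&(D[:,0]<a+10)][:,2])),1)) for a in range(-60,60,10) if (k&(D[:,0]>=a)&(D[:,0]<a+10)).sum()>3])
E
```

```text
t 17.35 tcp [ 0.5461 -0.0114  0.0933] yaw 80.66 u,yd,z mm [ -18.4 -138.    -6.7] F [-2.  -4.7 13.5] gap 0.0605
wrist green 2075 1771 roll(deg, want 30) 30.6 pitch -3.0 dist TCP->board plane 7.4 ext x -58.0 56.0
-205 [(-50, 2.9), (-40, 2.8), (-30, 3.2), (-20, 3.3), (-10, 3.0)]
-193 [(-50, 3.3), (-40, 3.3), (-30, 8.4), (-20, 34.7), (20, 4.3), (30, 4.3)]
-181 [(-50, 3.8), (-40, 3.9), (-30, 9.1), (-20, 35.2), (10, 9.7), (20, 4.7), (30, 4.5)]
-169 [(-50, 4.3), (-40, 4.4), (-30, 10.0), (-20, 26.2), (10, 10.1), (20, 5.2), (30, 5.4)]
-157 [(-50, 5.0), (-40, 4.9), (-30, 11.9), (10, 10.4), (20, 5.7), (30, 6.0)]
-145 [(-50, 5.4), (-40, 5.7), (-30, 10.8), (10, 10.5), (20, 6.3), (30, 6.0)]
-133 [(-50, 6.0), (-40, 6.3), (-30, 12.8), (10, 7.7), (20, 6.9), (30, 6.2)]
-121 [(-50, 6.6), (-40, 7.0), (-30, 11.7), (10, 7.5), (20, 7.4), (30, 6.6)]
-109 [(-60, 1.0), (-50, 6.8), (-40, 7.8), (-30, 14.6), (-20, 35.5), (10, 7.8), (20, 7.8)]
-97 [(-60, 1.2), (-50, 6.2), (-40, 7.7), (-30, 22.6), (-20, 23.8), (20, 8.0), (30, 1.0)]
-85 [(-60, 1.2), (-50, 6.8), (-40, 7.4), (-30, 8.5), (-20, 22.7), (-10, 8.8)]
-73 [(-60, 6.6), (-50, 2.6), (-40, 1.6), (-30, 1.2), (-20, 5.6)]
-61 [(-60, 12.1), (-50, 14.7), (-40, 14.5), (-30, 1.2)]
```

Roll is now 30.6° and pitch about 2.5° nose up, with the plate resting on the deck edge. Next: lateral offset and yaw of the plate in the deck frame.

```bash
cat >> chk.py <<'E'
def edges(c,y0,y1,z0,z1,step=8):
    P=cloud(c,c["z_map"]>0); D=(P-O)@R(YAW)*1e3
    D=D[(abs(D[:,0])<70)&(D[:,1]>y0)&(D[:,1]<y1)&(D[:,2]>z0)&(D[:,2]<z1)]
    for y in range(y0,y1,step):
        k=D[(D[:,1]>=y)&(D[:,1]<y+step)]
        if len(k)>5: print(y,"xmin",k[:,0].min().round(1),"xmax",k[:,0].max().round(1))
E
python3 - <<'E'
from chk import *
c=cap("wrist"); edges(c,-212,-108,1.5,12)
P=cloud(c,c["z_map"]>0); D=(P-O)@R(YAW)*1e3
k=D[(D[:,2]>17)&(D[:,2]<28)&(D[:,1]>-110)&(D[:,1]<-60)&(D[:,0]<20)]; print("connector top x,y",np.percentile(k,[2,98],axis=0).round(1).tolist())
k=D[(D[:,2]>12)&(D[:,2]<17)&(D[:,1]>-75)&(abs(D[:,0])<60)]; print("lip start y",[ (x,k[(k[:,0]>x)&(k[:,0]<x+8)][:,1].min().round(1)) for x in (-58,-50,-42,34,42,50) if ((k[:,0]>x)&(k[:,0]<x+8)).sum()>3])
k=D[(D[:,2]>12)&(D[:,2]<17)&(D[:,1]>-60)&(abs(D[:,0])<60)];print("lip inner edges",k[k[:,0]<0][:,0].max() if (k[:,0]<0).any() else None,k[k[:,0]>0][:,0].min() if (k[:,0]>0).any() else None)
k=D[(D[:,2]>4)&(D[:,2]<12)&(D[:,1]>-100)&(D[:,1]<-60)&(D[:,0]>-48)&(D[:,0]<-10)]; print("nose y",np.percentile(k[:,1],[50,95,99,100]).round(1))
E
```

```text
-204 xmin -42.4 xmax -8.5
-196 xmin -42.8 xmax -13.3
-188 xmin -43.4 xmax 30.6
-180 xmin -43.9 xmax 30.5
-172 xmin -44.6 xmax 30.4
-164 xmin -45.3 xmax 30.3
-156 xmin -45.9 xmax 30.3
-148 xmin -46.5 xmax 30.3
-140 xmin -47.2 xmax 30.2
-132 xmin -48.0 xmax 30.3
-124 xmin -48.4 xmax 30.0
-116 xmin -49.0 xmax 30.1
connector top x,y [[-30.6, -96.0, 19.0], [-9.7, -81.4, 24.3]]
lip start y [(-58, np.float64(-66.1)), (-50, np.float64(-66.3)), (-42, np.float64(-66.6))]
lip inner edges -12.073534950966856 None
nose y [-81.6 -72.7 -65.4 -60.4]
```

The lower edge shows a 4° in-plane yaw (nose downhill), which together with the nose-up pitch equals about 4.7° about the world vertical. One twist fixes both. I'll lift slightly, twist −0.08 and shift 7 mm up-slope.

Call:
{"fn": "send_rows", "kwargs": {"series": [[90,0,0,0,0],[90,-0.001,0,0.0025,0],[90,-0.001,0,0.0025,0],[90,0.0015,0,0.001,-0.04],[90,0.0015,0,0.001,-0.04],[90,0.0015,-0.0005,0.001,0],[90,0.0015,-0.0005,0.001,0],[90,0,0,0,0]], "newtons": 25}}

```text
time: 18.25
eef_pos: [0.5484, -0.0117, 0.0997]
eef_rot: [[0.241, 0.971, -0.0], [0.971, -0.241, -0.0], [-0.0, -0.0, -1.0]]
force: [-0.1, 0.1, -2.5]
finger_gap: 0.0602
```

```bash
python3 - <<'E'
from chk import *
s=tcp(); c=board(s,save="pics/w9.png"); edges(c,-212,-108,1.5,14)
P=cloud(c,c["z_map"]>0); D=(P-O)@R(YAW)*1e3
D=D[(abs(D[:,0])<60)&(D[:,1]>-215)&(D[:,1]<-60)&(D[:,2]>-15)&(D[:,2]<40)]
for y in range(-205,-60,20):
    k=(D[:,1]>=y)&(D[:,1]<y+12); print(y,[(a,round(float(np.median(D[k&(D[:,0]>=a)&(D[:,0]<a+10)][:,2])),1)) for a in range(-60,60,10) if (k&(D[:,0]>=a)&(D[:,0]<a+10)).sum()>3])
E
```

```text
t 18.25 tcp [ 0.5484 -0.0117  0.0997] yaw 76.06 u,yd,z mm [ -16.1 -138.    -0.3] F [-0.1  0.1 -2.5] gap 0.0602
wrist green 1985 1670 roll(deg, want 30) 31.9 pitch -2.9 dist TCP->board plane 7.0 ext x -58.0 56.0
-204 xmin -40.0 xmax -7.9
-196 xmin -40.2 xmax -14.8
-188 xmin -40.4 xmax 32.7
-180 xmin -40.5 xmax 33.1
-172 xmin -40.3 xmax 33.6
-164 xmin -40.7 xmax 34.1
-156 xmin -40.6 xmax 34.6
-148 xmin -41.0 xmax 35.0
-140 xmin -41.0 xmax 35.6
-132 xmin -41.4 xmax 36.0
-124 xmin -41.3 xmax 36.6
-116 xmin -41.5 xmax 37.0
-205 [(-40, 8.9), (-30, 9.6), (-20, 10.1), (-10, 9.8)]
-185 [(-50, 8.0), (-40, 8.9), (-30, 10.6), (-20, 18.4), (10, 16.2), (20, 11.6), (30, 11.4)]
-165 [(-50, 8.5), (-40, 9.0), (-30, 13.6), (-20, 16.6), (10, 16.0), (20, 11.8), (30, 11.5)]
-145 [(-50, 8.7), (-40, 9.0), (-30, 13.8), (-20, 15.0), (10, 16.2), (20, 11.8), (30, 11.6)]
-125 [(-50, 8.7), (-40, 9.0), (-30, 13.9), (-20, 14.6), (20, 11.4), (30, 11.5)]
-105 [(-60, 1.0), (-50, 1.4), (-40, 8.6), (-30, 14.2), (-20, 17.6), (-10, 37.2), (20, 11.3), (30, 11.6)]
-85 [(-60, 0.9), (-50, 1.1), (-40, 7.9), (-30, 8.6), (-20, 23.7), (-10, 24.2), (0, 10.2)]
-65 [(-60, 10.0), (-50, 14.3), (-40, 13.4), (-30, 1.1), (-20, 1.2)]
```

Pitch is now about 0, roll about 32°, yaw about 1°, centre within 1 mm, hovering 3 mm above the deck. I'll trim and enter the track.

Call:
{"fn": "send_rows", "kwargs": {"series": [[90,0.001,-0.0002,-0.0006,-0.015],[90,0.001,-0.0002,-0.0006,0],[90,0.0005,0.003,0,0],[90,0.0005,0.003,0,0],[90,0.0006,0.004,0,0],[90,0.0006,0.004,0,0],[90,0.0008,0.005,0,0],[90,0.0008,0.005,0,0]], "newtons": 25}}

```text
time: 19.1
eef_pos: [0.554, 0.0124, 0.0986]
eef_rot: [[0.256, 0.967, -0.0], [0.967, -0.256, -0.0], [-0.0, -0.0, -1.0]]
force: [-1.7, -3.1, 1.1]
finger_gap: 0.0604
```

```bash
cat >> chk.py <<'E'
def prof(c,y0=-215,y1=-60,st=20):
    P=cloud(c,c["z_map"]>0); D=(P-O)@R(YAW)*1e3
    D=D[(abs(D[:,0])<60)&(D[:,1]>y0)&(D[:,1]<y1)&(D[:,2]>-15)&(D[:,2]<40)]
    for y in range(y0,y1,st):
        k=(D[:,1]>=y)&(D[:,1]<y+12); print(y,[(a,round(float(np.median(D[k&(D[:,0]>=a)&(D[:,0]<a+10)][:,2])),1)) for a in range(-60,60,10) if (k&(D[:,0]>=a)&(D[:,0]<a+10)).sum()>3])
E
python3 - <<'E'
from chk import *
s=tcp(); c=board(s); edges(c,-190,-80,1.5,14,16); prof(c,-185,-40)
E
```

```text
t 19.1 tcp [0.554  0.0124 0.0986] yaw 75.16 u,yd,z mm [ -14.5 -113.3   -1.4] F [-1.7 -3.1  1.1] gap 0.0604
wrist green 2001 1717 roll(deg, want 30) 31.4 pitch -2.8 dist TCP->board plane 7.1 ext x -59.0 56.0
-190 xmin -40.1 xmax -8.0
-174 xmin -40.3 xmax 32.6
-158 xmin -40.4 xmax 33.9
-142 xmin -40.4 xmax 35.1
-126 xmin -40.4 xmax 36.3
-110 xmin -54.4 xmax 37.6
-94 xmin -55.1 xmax 38.6
-185 [(-40, 8.1), (-30, 8.3), (-20, 8.4), (-10, 9.2)]
-165 [(-50, 7.9), (-40, 7.9), (-30, 9.3), (-20, 17.1), (20, 9.6), (30, 9.7)]
-145 [(-50, 6.8), (-40, 7.7), (-30, 9.3), (-20, 14.1), (10, 14.4), (20, 10.1), (30, 9.6)]
-125 [(-50, 7.2), (-40, 7.5), (-30, 9.0), (-20, 14.5), (10, 14.3), (20, 9.9), (30, 9.4)]
-105 [(-60, 1.0), (-50, 1.2), (-40, 7.3), (-30, 11.5), (-20, 14.3), (20, 9.5), (30, 9.3)]
-85 [(-60, 1.2), (-50, 1.2), (-40, 7.2), (-30, 11.4), (-20, 15.2), (-10, 36.2), (20, 9.2), (30, 9.3)]
-65 [(-60, 10.4), (-50, 14.5), (-40, 14.1), (-30, 6.8), (-20, 22.6), (-10, 23.1), (0, 22.8)]
-45 [(-60, 14.3), (-50, 14.4), (-40, 13.9), (-30, 1.2), (-20, 1.2)]
```

Call:
{"fn": "send_rows", "kwargs": {"series": [[90,0.0006,0,-0.001,0],[90,0.0005,0.003,0,0],[90,0.0005,0.003,0,0],[90,0.0006,0.004,0,0],[90,0.0007,0.004,0,0],[90,0.0007,0.004,0,0],[90,0.0007,0.004,0,0],[90,0.0007,0.004,0,0]], "newtons": 25}}

```text
time: 19.95
eef_pos: [0.5581, 0.037, 0.0979]
eef_rot: [[0.256, 0.967, -0.002], [0.967, -0.256, -0.002], [-0.002, -0.001, -1.0]]
force: [-5.8, -5.1, 7.9]
finger_gap: 0.0603
```

```bash
python3 - <<'E'
from chk import *
s=tcp(); c=board(s); edges(c,-170,-108,1.5,14,16); prof(c,-165,-20)
E
```

```text
t 19.95 tcp [0.5581 0.037  0.0979] yaw 75.17 u,yd,z mm [-14.5 -88.3  -2.1] F [-5.8 -5.1  7.9] gap 0.0603
wrist green 2019 1721 roll(deg, want 30) 30.9 pitch -2.9 dist TCP->board plane 7.4 ext x -59.0 56.0
-154 xmin -41.1 xmax 32.3
-138 xmin -41.2 xmax 33.3
-122 xmin -41.2 xmax 34.3
-165 [(-40, 7.4)]
-145 [(-50, 7.5), (-40, 7.8), (-30, 12.1), (-20, 13.7), (20, 8.8), (30, 8.7)]
-125 [(-50, 7.5), (-40, 7.6), (-30, 12.1), (-20, 13.6), (10, 13.5), (20, 9.0), (30, 8.6)]
-105 [(-60, 1.2), (-50, 1.3), (-40, 7.5), (-30, 12.2), (-20, 14.7), (10, 13.3), (20, 8.7), (30, 8.4)]
-85 [(-60, 1.1), (-50, 1.3), (-40, 7.3), (-30, 12.0), (-20, 14.5), (20, 8.6), (30, 8.3)]
-65 [(-60, 13.8), (-50, 14.7), (-40, 14.2), (-30, 11.9), (-20, 13.1), (-10, 36.3), (20, 8.1), (30, 14.3)]
-45 [(-60, 14.4), (-50, 14.7), (-40, 14.1), (-30, 11.4), (-20, 22.3), (-10, 22.7), (0, 22.9)]
-25 [(-60, 14.4), (-50, 14.5), (-40, 14.1), (-30, 2.1), (-20, 2.2), (-10, 6.0)]
```

The nose is about 43 mm inside, under the lips, with modest forces. Continue sliding.

Call:
{"fn": "send_rows", "kwargs": {"series": [[90,0.0002,0.004,0.0006,0],[90,0.0007,0.004,0,0],[90,0.0007,0.004,0,0],[90,0.0007,0.004,0,0],[90,0.0007,0.004,0,0],[90,0.0007,0.004,0,0],[90,0.0007,0.004,0,0],[90,0.0007,0.004,0,0]]}}

```text
time: 20.8
eef_pos: [0.5636, 0.0697, 0.0982]
eef_rot: [[0.256, 0.967, -0.001], [0.967, -0.256, -0.001], [-0.001, -0.001, -1.0]]
force: [-5.0, -2.9, 5.1]
finger_gap: 0.0603
```

Call:
{"fn": "send_rows", "kwargs": {"series": [[90,0.0007,0.004,0,0],[90,0.0007,0.004,0,0],[90,0.0007,0.004,0,0],[90,0.0007,0.004,0,0],[90,0.0007,0.004,0,0],[90,0.0007,0.004,0,0],[90,0.0007,0.004,0,0],[90,0,0,0,0]]}}

```text
time: 21.6
eef_pos: [0.5687, 0.0981, 0.0983]
eef_rot: [[0.256, 0.967, -0.001], [0.967, -0.256, -0.0], [-0.001, -0.001, -1.0]]
force: [-5.8, -3.1, 5.7]
finger_gap: 0.0603
```

```bash
python3 - <<'E'
from chk import *
s=tcp(); c=board(s); prof(c,-125,70)
E
```

```text
t 21.6 tcp [0.5687 0.0981 0.0983] yaw 75.18 u,yd,z mm [-14.  -26.3  -1.7] F [-5.8 -3.1  5.7] gap 0.0603
wrist green 2012 1699 roll(deg, want 30) 30.7 pitch -2.8 dist TCP->board plane 7.2 ext x -58.0 56.0
-125 []
-105 [(-60, 1.0), (-50, 1.4), (-40, 1.4), (-30, 1.3), (-20, 1.3), (-10, 1.1)]
-85 [(-60, 1.2), (-50, 1.4), (-40, 7.8), (-30, 9.2), (-20, 13.2), (20, 9.1), (30, 9.0)]
-65 [(-60, 13.7), (-50, 14.7), (-40, 14.2), (-30, 11.6), (-20, 13.9), (10, 13.3), (20, 9.2), (30, 12.8)]
-45 [(-60, 14.5), (-50, 14.8), (-40, 14.3), (-30, 11.4), (-20, 14.8), (10, 13.6), (20, 9.1), (30, 14.0)]
-25 [(-60, 14.7), (-50, 14.7), (-40, 14.3), (-30, 11.1), (-20, 14.4), (20, 8.9), (30, 14.2)]
-5 [(-60, 14.8), (-50, 14.8), (-40, 14.3), (-30, 11.4), (-20, 12.7), (20, 8.4), (30, 14.2)]
15 [(-60, 14.4), (-50, 14.7), (-40, 14.2), (-30, 7.3), (-20, 22.2), (-10, 23.0)]
35 [(-60, 14.3), (-50, 14.6), (-40, 14.0), (-30, 1.7), (-20, 1.7), (-10, 6.4), (0, 6.8)]
55 [(-60, 14.4), (-50, 14.5), (-40, 14.0), (-30, 13.0), (-20, 13.3), (-10, 25.6)]
```

Call:
{"fn": "send_rows", "kwargs": {"series": [[90,0.0007,0.004,0,0],[90,0.0007,0.004,0,0],[90,0.0007,0.004,0,0],[90,0.0006,0.0035,0,0],[90,0.0005,0.003,0,0],[90,0.0005,0.003,0,0],[90,0.0004,0.002,0,0],[90,0,0,0,0]]}}

```text
time: 22.45
eef_pos: [0.5726, 0.1213, 0.0983]
eef_rot: [[0.256, 0.967, -0.001], [0.967, -0.256, -0.001], [-0.001, -0.001, -1.0]]
force: [-5.6, -3.4, 5.8]
finger_gap: 0.0603
```

Call:
{"fn": "send_rows", "kwargs": {"series": [[90,0.0003,0.0015,0,0],[90,0.0003,0.0015,0,0],[90,0.0003,0.0015,0,0],[90,0.0003,0.0015,0,0],[90,0.0002,0.001,0,0],[90,0,0,0,0],[90,0,0,0,0],[90,0,0,0,0]]}}

```text
time: 23.25
eef_pos: [0.5728, 0.1244, 0.0985]
eef_rot: [[0.257, 0.966, -0.004], [0.966, -0.257, -0.006], [-0.006, -0.002, -1.0]]
force: [-6.3, -19.4, 10.7]
finger_gap: 0.0603
```

```bash
python3 - <<'E'
from chk import *
s=tcp(); c=board(s)
P=cloud(c,c["z_map"]>0); D=(P-O)@R(YAW)*1e3
k=D[(D[:,2]>5)&(D[:,2]<12)&(D[:,1]<-50)&(D[:,1]>-100)&(D[:,0]>-30)&(D[:,0]<32)]; print("tail y",np.percentile(k[:,1],[0,1,5]).round(1),len(k))
k=D[(D[:,2]>17)&(D[:,2]<28)&(D[:,1]>20)&(D[:,0]>-30)&(D[:,0]<0)]; print("conn/contact y",np.histogram(k[:,1],np.arange(30,90,4)))
print(R(YAW).T@s["force"])
E
```

```text
t 23.25 tcp [0.5728 0.1244 0.0985] yaw 75.09 u,yd,z mm [-14.2   0.2  -1.5] F [ -6.3 -19.4  10.7] gap 0.0603
wrist green 2037 1723 roll(deg, want 30) 31.1 pitch -2.9 dist TCP->board plane 7.3 ext x -58.0 55.0
tail y [-64.7 -64.5 -64.3] 350
conn/contact y (array([  1,   1,   0, 120, 138, 199, 173,   0, 218,   0,   0,   0,   0,
         0]), array([30, 34, 38, 42, 46, 50, 54, 58, 62, 66, 70, 74, 78, 82, 86]))
[  2.66700107 -20.14755122  10.7685272 ]
```

Home: the plate's tail is at deck y −64.5, and a push of 20 N is met by the contact block. Release and rise.

Call:
{"fn": "send_rows", "kwargs": {"series": [[45,0,0,0,0],[45,0,-0.001,0,0],[45,0,-0.001,0,0],[45,0,0,0.001,0],[45,0,0,0.01,0],[45,0,0,0.02,0],[45,0,0,0.03,0],[45,0,0,0.04,0]]}}

```text
time: 24.1
eef_pos: [0.5745, 0.1268, 0.1987]
eef_rot: [[0.257, 0.967, -0.001], [0.967, -0.257, -0.0], [-0.0, -0.001, -1.0]]
force: [0.9, 0.7, 1.0]
finger_gap: 0.0725
```

```bash
python3 - <<'E'
from chk import *
s=tcp(); c=board(s)
prof(c,-105,75)
P=cloud(c,c["z_map"]>0); D=(P-O)@R(YAW)*1e3
k=D[(D[:,2]>5)&(D[:,2]<12)&(D[:,1]<-50)&(D[:,1]>-100)&(D[:,0]>-30)&(D[:,0]<32)]; print("tail y",np.percentile(k[:,1],[0,1,5]).round(1),len(k))
for n in("wrist","top"):
    c=cap(n);P=cloud(c,c["z_map"]>0); D=(P-O)@R(YAW)*1e3
    k=D[(D[:,2]>47)&(D[:,2]<57)&(D[:,1]<-60)&(D[:,1]>-95)&(D[:,0]>0)&(D[:,0]<90)]; print(n,"knob top",np.percentile(k,[3,50,97],axis=0).round(1).tolist() if len(k) else 0)
E
```

```text
t 24.1 tcp [0.5745 0.1268 0.1987] yaw 75.13 u,yd,z mm [-13.    2.9  98.7] F [0.9 0.7 1. ] gap 0.0725
wrist green 131 104 roll(deg, want 30) -89.7 pitch 87.5 dist TCP->board plane -23.8 ext x -34.0 23.0
-105 [(-60, 1.0), (-50, 1.1), (-40, 1.0), (-30, 1.4), (-20, 1.3), (-10, 1.3), (0, 1.4), (10, 1.3), (20, 1.5)]
-85 [(-60, 1.0), (-50, 1.0), (-40, 1.2), (-30, 1.3), (-20, 1.4), (-10, 1.4), (0, 1.3), (10, 1.4)]
-65 [(-60, 10.2), (-50, 14.5), (-40, 14.1), (-30, 7.6), (-20, 8.5), (-10, 7.9), (0, 7.9), (10, 11.3), (20, 7.5), (30, 14.6), (40, 14.6)]
-45 [(-60, 14.5), (-50, 14.7), (-40, 14.2), (-30, 12.1), (-20, 15.3), (-10, 12.5), (0, 13.3), (10, 13.0), (20, 7.5), (30, 14.6), (40, 14.7)]
-25 [(-60, 14.6), (-50, 14.9), (-40, 14.2), (-30, 11.3), (0, 20.0), (10, 12.3), (20, 7.4), (30, 14.7), (40, 14.8)]
-5 [(-60, 14.5), (-50, 14.9), (-40, 14.0), (-30, 11.3), (0, 20.2), (10, 12.5), (20, 7.4), (30, 14.8), (40, 14.7), (50, 13.7)]
15 [(-60, 14.5), (-50, 14.6), (-40, 14.0), (-30, 11.0), (0, 17.8), (10, 12.5), (20, 7.4), (30, 14.6), (40, 14.7), (50, 2.3)]
35 [(-60, 14.5), (-50, 14.8), (-40, 14.0), (-30, 12.6), (-20, 15.2), (-10, 12.9), (0, 13.0), (10, 14.8), (20, 6.7), (30, 14.6), (40, 14.8), (50, 2.0)]
55 [(-60, 14.3), (-50, 14.6), (-40, 14.1), (-30, 13.6), (-20, 19.3), (-10, 18.6), (0, 19.3), (10, 15.0), (20, 10.4), (30, 14.8)]
tail y [-64.8 -64.7 -64.3] 480
wrist knob top 0
top knob top [[61.0, -82.3, 50.6], [68.4, -80.9, 52.2], [78.7, -79.0, 54.1]]
```

The carrier lies flat and home after release (tail −64.8, plate top 7.5 − 1.2 ≈ 6 mm). Go above the keeper's knob with the jaws along deck y.

Call:
{"fn": "send_rows", "kwargs": {"series": [[80,0.005,-0.0109,0.005,0.012],[100,0.005,-0.0109,0.005,0.012],[130,0.005,-0.0109,0.002,0.012],[130,0.005,-0.0109,0,0.012],[130,0.005,-0.0109,0,0.012],[130,0.005,-0.0109,0,0.012],[130,0.005,-0.0109,0,0.012],[130,0.006,-0.0105,0,0.012]]}}

```text
time: 25.05
eef_pos: [0.616, 0.0398, 0.2102]
eef_rot: [[0.162, 0.987, 0.0], [0.987, -0.162, 0.001], [0.001, 0.0, -1.0]]
force: [0.4, 0.3, 0.2]
finger_gap: 0.043
```

```bash
python3 - <<'E'
from chk import *
s=tcp(); c=cap("wrist"); cv2.imwrite("pics/k1.png",c["pixels"])
P=cloud(c,c["z_map"]>0); D=(P-O)@R(YAW)*1e3
p=(P-s["eef_pos"])@s["eef_rot"]*1e3
k=D[(D[:,2]>47)&(D[:,2]<57)&(D[:,1]<-60)&(D[:,1]>-95)&(D[:,0]>40)&(D[:,0]<95)]; print("knob top",len(k),np.percentile(k,[2,50,98],axis=0).round(1).tolist() if len(k) else 0)
f=p[(abs(p[:,0])<60)&(abs(p[:,1])<13)&(p[:,2]>-70)&(p[:,2]<10)]
for z in range(-52,12,4):
    m=f[(f[:,2]>=z)&(f[:,2]<z+4)]
    if len(m): print(z,len(m),"L",m[m[:,0]<0][:,0].max().round() if (m[:,0]<0).any() else 0,"R",m[m[:,0]>0][:,0].min().round() if (m[:,0]>0).any() else 0, m[:,1].min().round(),m[:,1].max().round())
E
```

```text
t 25.05 tcp [0.616  0.0398 0.2102] yaw 80.68 u,yd,z mm [ 42.2 -76.1 110.2] F [0.4 0.3 0.2] gap 0.043
knob top 580 [[58.6, -82.2, 48.6], [70.3, -75.5, 53.8], [81.1, -68.7, 55.3]]
-52 232 L -21.0 R 21.0 -13.0 8.0
-48 216 L -21.0 R 21.0 -13.0 -5.0
-44 267 L -21.0 R 21.0 -13.0 -3.0
-40 291 L -21.0 R 21.0 -13.0 -1.0
-36 227 L -21.0 R 21.0 -13.0 1.0
-32 216 L -21.0 R 21.0 -13.0 3.0
-28 207 L -21.0 R 21.0 -13.0 5.0
-24 78 L -21.0 R 21.0 -12.0 8.0
-20 16 L -21.0 R 21.0 -11.0 5.0
```

View pics/k1.png

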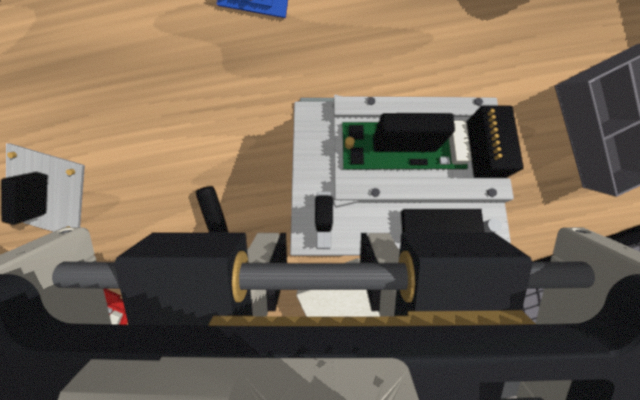

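The view shows the carrier home with its connector against the block at (470,142), and the knob at (323,212) centred in the jaws' path (deck x 70, y −75.5). Descend and pinch.

Call:
{"fn": "send_rows", "kwargs": {"series": [[130,0,0.0005,-0.0094,0],[130,0,0,-0.0094,0],[130,0,0,-0.0094,0],[130,0,0,-0.0094,0],[130,0,0,-0.0094,0],[130,0,0,-0.0094,0],[130,0,0,-0.0094,0],[130,0,0,-0.0094,0]], "newtons": 20}}

```text
time: 25.9
eef_pos: [0.6155, 0.0402, 0.1352]
eef_rot: [[0.162, 0.987, 0.0], [0.987, -0.162, 0.0], [0.0, 0.0, -1.0]]
force: [0.7, 0.5, 0.8]
finger_gap: 0.043
```

Call:
{"fn": "send_rows", "kwargs": {"series": [[230,0,0,0,0],[230,0,0,0,0],[230,0,0,0,0],[230,0,0,0,0],[230,0,0,0,0],[230,0,0,0,0],[230,0,0,0,0],[230,0,0,0,0]]}}

```text
time: 26.7
eef_pos: [0.6158, 0.0402, 0.1365]
eef_rot: [[0.162, 0.987, 0.001], [0.987, -0.162, 0.0], [0.0, 0.001, -1.0]]
force: [-0.8, 0.4, 3.9]
finger_gap: 0.0138
```

Knob pinched (13.8 mm). Slide the keeper 51 mm down-slope.

Call:
{"fn": "send_rows", "kwargs": {"series": [[230,-0.0053,0.0009,-0.0031,0],[230,-0.0053,0.0009,-0.0031,0],[230,-0.0053,0.0009,-0.0031,0],[230,-0.0053,0.0009,-0.0031,0],[230,-0.0053,0.0009,-0.0031,0],[230,-0.0053,0.0009,-0.0031,0],[230,-0.0053,0.0009,-0.0031,0],[230,-0.0053,0.0009,-0.0031,0]]}}

```text
time: 27.5
eef_pos: [0.573, 0.0473, 0.1114]
eef_rot: [[0.162, 0.987, 0.001], [0.987, -0.162, -0.0], [-0.0, 0.001, -1.0]]
force: [-0.0, -1.4, 7.5]
finger_gap: 0.0137
```

Call:
{"fn": "send_rows", "kwargs": {"series": [[230,-0.001,0.0002,-0.0006,0],[230,-0.001,0,-0.0006,0],[230,-0.001,0,-0.0006,0],[230,0,0,0,0],[130,0,0,0,0],[130,0,0,0,0],[130,0,0,0,0],[130,0,0,0,0]]}}

```text
time: 28.3
eef_pos: [0.5695, 0.0476, 0.1089]
eef_rot: [[0.162, 0.987, -0.001], [0.987, -0.162, -0.0], [-0.0, -0.001, -1.0]]
force: [0.6, 0.2, -0.4]
finger_gap: 0.0398
```

```bash
python3 - <<'E'
from chk import *
tcp()
E
```

```text
t 28.3 tcp [0.5695 0.0476 0.1089] yaw 80.65 u,yd,z mm [ -4.9 -76.    8.9] F [ 0.6  0.2 -0.4] gap 0.0398
```

Released. Rise straight up, back off, and check everything.

Call:
{"fn": "send_rows", "kwargs": {"series": [[130,0,0,0.01,0],[130,0,0,0.02,0],[130,0,0,0.03,0],[130,0,0,0.03,0],[130,0,0,0.03,0],[130,0,0,0.03,0],[130,0,0,0.02,0],[130,0,0,0,0]]}}

```text
time: 29.1
eef_pos: [0.5715, 0.0478, 0.2837]
eef_rot: [[0.162, 0.987, 0.006], [0.987, -0.162, 0.002], [0.003, 0.006, -1.0]]
force: [1.0, -0.3, 0.4]
finger_gap: 0.043
```

Call:
{"fn": "send_rows", "kwargs": {"series": [[130,-0.015,0,0.015,0],[130,-0.015,0,0.015,0],[130,-0.015,0,0.015,0],[130,-0.015,0,0.01,0],[130,-0.015,0,0.01,0],[130,-0.01,0,0,0],[130,0,0,0,0],[130,0,0,0,0]]}}

```text
time: 29.9
eef_pos: [0.4848, 0.0477, 0.3439]
eef_rot: [[0.162, 0.987, -0.0], [0.987, -0.162, -0.0], [-0.0, -0.0, -1.0]]
force: [-0.1, 0.4, 0.1]
finger_gap: 0.0428
```

```bash
python3 - <<'E'
from chk import *
s=tcp(); 
for n in ("wrist","top","scene"):
    c=cap(n); 
    if n=="wrist": cv2.imwrite("pics/end.png",c["pixels"]); prof(c,-85,70,30)
    P=cloud(c,c["z_map"]>0); D=(P-O)@R(YAW)*1e3
    k=D[(D[:,2]>48)&(D[:,2]<57)&(D[:,1]<-60)&(D[:,1]>-95)&(abs(D[:,0])<95)]; print(n,"knob",len(k),np.percentile(k,[3,50,97],axis=0).round(1).tolist() if len(k) else 0)
    k=D[(D[:,2]>50)&(D[:,2]<58)&(abs(D[:,1])<45)&(abs(D[:,0])<25)]; print(n,"rib",len(k),np.percentile(k,[2,50,98],axis=0).round(1).tolist() if len(k) else 0)
    if n!="wrist":
      for t in ["spare","mug","screwdriver","mouse","meter"]:
        for d in eyes.look_for(n,t)[:1]: print(t,round(d["conf"],2),c2w(c,d["at"]).round(3))
E
```

```text
t 29.9 tcp [0.4848 0.0477 0.3439] yaw 80.68 u,yd,z mm [-88.5 -89.8 243.9] F [-0.1  0.4  0.1] gap 0.0428
-85 [(-60, 1.5), (-50, 1.5), (-40, 1.1), (-30, 1.5), (-20, 1.3), (-10, 14.0), (0, 1.9), (10, 1.8), (20, 1.2), (30, 15.1), (40, 1.8), (50, 1.2)]
-55 [(-60, 14.8), (-50, 14.8), (-40, 13.8), (-30, 11.7), (-20, 14.8), (-10, 14.8), (0, 14.3), (10, 13.9), (20, 7.6), (30, 14.5), (40, 14.6), (50, 12.2)]
-25 [(-60, 14.6), (-50, 15.0), (-40, 14.0), (-30, 13.1), (0, 13.7)]
5 [(-60, 14.6), (-50, 14.8), (-40, 13.7), (-30, 12.6), (0, 15.3), (10, 13.6), (20, 8.4)]
35 [(-60, 14.7), (-50, 14.6), (-40, 13.7), (-30, 12.4), (-20, 21.2), (-10, 21.2), (0, 15.9)]
65 [(-60, 14.6), (-50, 15.0), (-40, 15.0), (-30, 34.8), (-20, 35.3), (-10, 34.9), (0, 34.9), (10, 35.3)]
wrist knob 174 [[8.5, -81.9, 49.6], [19.6, -75.3, 54.0], [30.8, -69.7, 55.6]]
wrist rib 570 [[-10.6, -30.2, 52.7], [-2.0, -1.7, 55.9], [6.0, 27.1, 57.5]]
top knob 0 0
top rib 13 [[1.8, 18.5, 50.8], [5.4, 23.9, 53.6], [7.4, 29.0, 56.4]]
spare 0.93 [ 0.579 -0.338  0.005]
screwdriver 0.8 [ 0.655 -0.115  0.02 ]
mouse 0.65 [0.338 0.166 0.033]
meter 0.57 [ 0.267 -0.341  0.038]
scene knob 19 [[9.8, -83.8, 49.1], [23.8, -78.1, 51.3], [33.6, -71.7, 53.0]]
scene rib 63 [[-9.1, -29.6, 50.3], [3.9, -0.2, 52.6], [10.5, 26.6, 55.7]]
spare 0.92 [ 0.584 -0.348  0.008]
mug 0.92 [0.398 0.365 0.058]
screwdriver 0.65 [ 0.665 -0.115  0.023]
mouse 0.8 [0.349 0.157 0.03 ]
meter 0.97 [ 0.287 -0.34   0.039]
```

View pics/end.png

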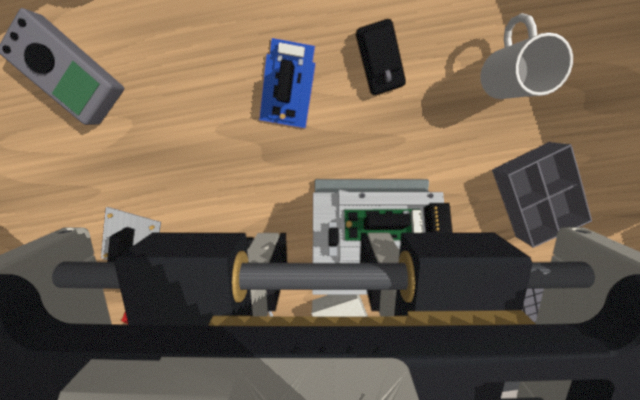

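The knob is now at deck x ≈ 20 mm (fully shut, seen at (333,237)), the carrier is home behind it at (385,222), and the bystanders haven't moved. Handing in.

```bash
python3 -c "
from rig import bot
print(bot.hand_in())"
```

```text
the job is handed in; nothing more can be done
None
```

The green-board carrier is in the track, home against the contact block, with the keeper shut behind it. The arm is clear and I handed the job in at about 30 s of the 58 s. The hand-in gives no verdict.

**How it went in:** The tool can only turn about the vertical. I pinched the rib across its 60 mm length so the carrier could pivot in the jaws, and pressed it on the deck until it lay at about 30°. Then I slid it in until the block pushed back with about 20 N, let go, and slid the keeper by its knob.

**Last checks:**
- **Carrier:** its tail sat at deck y −64.8 mm after release (ideal −65). In the last look the rib centre read about −1.6 mm along the track and −2 mm across it. The scene camera read up to 4 mm across, the other way.
- **Flatness:** the plate lies flat on the deck to within about 1 mm.
- **Keeper:** the knob is at deck x ≈ 20 mm, which is fully shut. The scene camera read 24 mm; both are past the 42 mm needed.
- **Bystanders:** spare, screwdriver, mouse, mug and meter were each found within 5 mm of their starting positions. The mug was found only by the scene camera this time.

**What went wrong or disagreed:**
- **Fingertips:** they turned out to be about 18 mm behind the reported TCP, not 8 mm ahead as stated. My first two grasp tries therefore only caught or pressed the top of the rib, with up to 57 N at the wrist. The carrier was not disturbed.
- **Pivot:** the first try went too far, to 47° with 42 N at the wrist. I corrected it before the carrier went in.

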